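# Load and lock the faceplate counterweight fixture

## Task

Put all the brass weights into the square pan of the red fixture: tip the blue pot right over on its hinge to empty it into the pan and stand it upright again, and add the weights standing loose on the bench. Then set the holding spanner that fits over the flats of the barrel, with its handle beside the stop post, and turn the knurled ring clockwise until it comes up against its stop, without letting the barrel turn. Finally lay that spanner flat back on the grey mat, leaving the other spanners lying flat and the chuck key, chuck jaw and oil can where they are.

Things in the scene. Friction and masses are not known exactly. Their poses are not given: they have to be found in the camera images.
- fixture: red cast base fixed to the bench, 240 x 410 x 14 mm. Origin: centre of underside. In its frame (mm): barrel axis (20, -150); pan centre (0, 0); pot posts (+-106, 66), 120 high. A spanner on the barrel with its handle towards the fixture's -x lies with its neck on a red rest at (-60, -150), 88 high like the seat, beside a steel stop post at (-58, -134), 104 high, 3 mm off; the post stops it turning clockwise.
- pan_floor (a point): centre of the inner floor of the aluminium weight pan, 19 mm above the bench; the pan is 180 (x) by 140 (y) mm inside, walls 5 mm thick and 45 mm high above this point; axes as the fixture's
- pot_hinge (a point): middle of the pot's hinge axis, 110 mm above the bench, above the +y wall of the pan; the axis runs along the fixture's x; axes as the fixture's
- tip_pot (a joint): tip angle of the pot, rad: 0 upright, grows as its far side is lifted and it tips towards the pan (fixture's -y), stop at 2.35. The hinge is stiff (0.45 N m): the pot stays where it is left. Pot 104 mm across the mouth, 88 mm deep, its lip beside the hinge; weights slide out at about 2 rad and more.
- pot_bar (a point): middle of the pot's steel handle bar, 12 mm thick, clear length 94 mm, parallel to the hinge axis (along x of this point's frame), 40 mm clear of the pot's wall; at (y, z) = (155, -12) mm from the hinge in the pot's own frame. The frame turns with the pot: upright it has the fixture's axes, and tipping turns it about +x.
- barrel (a joint): angle of the steel barrel from its index mark, rad, growing clockwise seen from above; starts at 0. It turns easily (0.06 N m) and the ring drags it along unless it is held.
- barrel_seat (a point): centre of the barrel's round flange (44 mm diameter), 88 mm above the bench, on which a spanner rests; above it stands the barrel's head, 34 mm (x) by 20 mm (y, across the two flats) and 18 mm high. Frame turns with the barrel; z up
- lock_ring (a joint): angle of the knurled brass ring relative to the barrel, rad, growing clockwise seen from above; starts slack at 0 to 0.5, tight at its stop at 1.9; 0.25 N m of friction
- ring_grip (a point): centre of the knurled ring, on the barrel's axis, 70 mm above the bench; ring 60 mm diameter, 24 mm high (58 to 82 mm above the bench); the housing below it is 50 mm diameter. A spanner on the barrel stays inside the ring's outline but for its handle.
- spanner_mat: grey mat fixed to the bench, 270 (x) x 190 (y) x 3 mm, origin centre of its underside; the spanners lie on it
- spanner_16: holding spanner lying flat, 160 mm long, one of three look-alikes: steel fork, jaw opening 16 mm (too small for the barrel's flats), 12 mm thick, prongs 9 mm wide; neck 16 mm wide; orange grip block 42 x 26 x 28 mm high at the tail. Origin: middle of the jaw, underside; x points out of the open end (prong ends +20 mm, jaw back -20, grip block centre -119); z up. 0.22 kg
- spanner_24: holding spanner lying flat, 160 mm long, one of three look-alikes: steel fork, jaw opening 24 mm (goes over the barrel's 20 mm flats with 2 mm to spare each side), 12 mm thick, prongs 9 mm wide; neck 16 mm wide; orange grip block 42 x 26 x 28 mm high at the tail. Origin: middle of the jaw, underside; x points out of the open end (prong ends +20 mm, jaw back -20, grip block centre -119); z up. 0.22 kg
- spanner_36: holding spanner lying flat, 160 mm long, one of three look-alikes: steel fork, jaw opening 36 mm (too large, slips round), 12 mm thick, prongs 9 mm wide; neck 16 mm wide; orange grip block 42 x 26 x 28 mm high at the tail. Origin: middle of the jaw, underside; x points out of the open end (prong ends +20 mm, jaw back -20, grip block centre -119); z up. 0.22 kg
- spanner_24_grip (a point): centre of that spanner's orange grip block
- weight_1: stepped brass counterweight, 60 mm long: flange 34 mm diameter x 18 mm, then a stem 26 mm diameter x 42 mm, about 0.16 kg. Origin: centre of the flange's end face; z axis runs along it towards the stem (end at z = 60 mm). Starts in the pot. May be absent.
- weight_2: stepped brass counterweight, 60 mm long: flange 34 mm diameter x 18 mm, then a stem 26 mm diameter x 42 mm, about 0.16 kg. Origin: centre of the flange's end face; z axis runs along it towards the stem (end at z = 60 mm). Starts in the pot. May be absent.
- weight_3: stepped brass counterweight, 60 mm long: flange 34 mm diameter x 18 mm, then a stem 26 mm diameter x 42 mm, about 0.16 kg. Origin: centre of the flange's end face; z axis runs along it towards the stem (end at z = 60 mm). Starts in the pot. May be absent.
- weight_4: stepped brass counterweight, 60 mm long: flange 34 mm diameter x 18 mm, then a stem 26 mm diameter x 42 mm, about 0.16 kg. Origin: centre of the flange's end face; z axis runs along it towards the stem (end at z = 60 mm). Starts standing on the bench, flange down. May be absent.
- weight_5: stepped brass counterweight, 60 mm long: flange 34 mm diameter x 18 mm, then a stem 26 mm diameter x 42 mm, about 0.16 kg. Origin: centre of the flange's end face; z axis runs along it towards the stem (end at z = 60 mm). Starts standing on the bench, flange down. May be absent.
- weight_6: stepped brass counterweight, 60 mm long: flange 34 mm diameter x 18 mm, then a stem 26 mm diameter x 42 mm, about 0.16 kg. Origin: centre of the flange's end face; z axis runs along it towards the stem (end at z = 60 mm). Starts standing on the bench, flange down. May be absent.
- chuck_key: bystander: dark steel chuck key lying on the bench, T shape about 110 x 60 mm, origin under its cross bar's middle
- chuck_jaw: bystander: dark stepped steel chuck jaw 90 x 30 x 58 mm, origin at the centre of its underside
- oil_can: bystander: green can 60 mm diameter, 130 mm high, origin at the centre of its underside
Mind the look-alikes: they are no part of the job. What is shaped like the spanner_24 but green is not meant.

How it is judged:
On the way, in this order (a step that is already met when the one before it is completed fails the run):
1. the pot is tipped right over towards the pan (value of joint tip_pot above 1.7 rad), for 0.2 s.
2. the pot stands upright again and all weights lie in the pan (value of joint tip_pot below 0.15 rad and x of weight_1 in the frame of pan_floor between -0.095 and 0.095 m and y of weight_1 in the frame of pan_floor between -0.075 and 0.075 m and z of weight_1 in the frame of pan_floor between -0.01 and 0.1 m and x of weight_2 in the frame of pan_floor between -0.095 and 0.095 m and y of weight_2 in the frame of pan_floor between -0.075 and 0.075 m and z of weight_2 in the frame of pan_floor between -0.01 and 0.1 m and x of weight_3 in the frame of pan_floor between -0.095 and 0.095 m and y of weight_3 in the frame of pan_floor between -0.075 and 0.075 m and z of weight_3 in the frame of pan_floor between -0.01 and 0.1 m and x of weight_4 in the frame of pan_floor between -0.095 and 0.095 m and y of weight_4 in the frame of pan_floor between -0.075 and 0.075 m and z of weight_4 in the frame of pan_floor between -0.01 and 0.1 m and x of weight_5 in the frame of pan_floor between -0.095 and 0.095 m and y of weight_5 in the frame of pan_floor between -0.075 and 0.075 m and z of weight_5 in the frame of pan_floor between -0.01 and 0.1 m and x of weight_6 in the frame of pan_floor between -0.095 and 0.095 m and y of weight_6 in the frame of pan_floor between -0.075 and 0.075 m and z of weight_6 in the frame of pan_floor between -0.01 and 0.1 m), for 0.2 s.
3. the fitting spanner sits down over the barrel's flats, the ring still slack (horizontal distance between spanner_24 and barrel_seat below 0.008 m and z of spanner_24 in the frame of barrel_seat between -0.004 and 0.005 m and angle between the x axis of spanner_24 and the x axis of barrel_seat, either way round below 0.25 rad and angle between spanner_24's own z axis and vertical below 0.12 rad and value of joint lock_ring below 1.2 rad), for 0.2 s.
4. the ring is tight at its stop while the spanner still holds the barrel on its mark (horizontal distance between spanner_24 and barrel_seat below 0.008 m and z of spanner_24 in the frame of barrel_seat between -0.004 and 0.005 m and angle between the x axis of spanner_24 and the x axis of barrel_seat, either way round below 0.25 rad and angle between spanner_24's own z axis and vertical below 0.12 rad and value of joint barrel between -0.3 and 0.3 rad and value of joint lock_ring above 1.75 rad), for 0.2 s.
At the end, for the whole second after the job is handed in: All weights present lie in the pan; pot upright (0.15 rad); ring within 0.2 rad of its stop; barrel within 0.3 rad of its mark; the fitting spanner lies flat and still on the grey mat (jaw and grip at most 15 mm past its edge); the other two lie flat on mat or bench (all of step 2 and value of joint lock_ring above 1.7 rad and value of joint barrel between -0.3 and 0.3 rad and angle between each of spanner_16, spanner_24, spanner_36's own z axis and vertical below 0.12 rad and height (world z) of each of spanner_16, spanner_24, spanner_36 below 0.012 m and x of spanner_24_grip in the frame of spanner_mat between -0.15 and 0.15 m and y of spanner_24_grip in the frame of spanner_mat between -0.11 and 0.11 m and x of spanner_24 in the frame of spanner_mat between -0.15 and 0.15 m and y of spanner_24 in the frame of spanner_mat between -0.11 and 0.11 m and linear speed of spanner_24 below 0.02 m/s); the robot touches nothing.
It fails at once if the barrel is turned more than 0.3 rad from its mark (value of joint barrel above 0.3 rad or value of joint barrel below -0.3 rad).
It fails at once if the chuck key is moved more than 30 mm (distance of chuck_key from where it was at the start of the episode above 0.03 m).
It fails at once if the chuck jaw is moved more than 30 mm (distance of chuck_jaw from where it was at the start of the episode above 0.03 m).
It fails at once if the oil can is moved more than 30 mm (distance of oil_can from where it was at the start of the episode above 0.03 m).
Of weight_1, weight_2, weight_3 only 2 to 3 are there at a start; the rules pass over those that are not, and their reading is None.
Of weight_4, weight_5, weight_6 only 1 to 3 are there at a start; the rules pass over those that are not, and their reading is None.
At some moment in a run one of weight_4, weight_5, weight_6 may be knocked a few centimetres aside while the robot is not near it.
Once in a run the grip may slacken for a moment while it holds something.
It also fails if it takes over 210 s, if anything falls off the work surface, if the arm or the gripper's body presses on something with over 40 N, if the wrist force passes 120 N, or if a joint passes its speed limit or range.

## Robot

A 7-joint arm with a two-finger parallel gripper is mounted at the origin on the work surface. World frame = base frame: x ahead of the robot, y to its left, z up, the work surface at z = 0. Lengths are in m, angles in rad, forces in N, time in s.
With the tool pointing down it reaches from about 0.425 to 0.875 m from the base axis. Payload 4.7 kg.
Tool frame: the origin (TCP) lies midway between the tips of the shut fingers; the grasp point (between the pads) lies 19 mm behind it (ctrl.grip_point_offset is the distance from the TCP to the grasp point, in m); z points along the fingers, y is the line along which they close (so a half turn about z gives the same grasp; the last joint's range is limited). The gripper opens to 87 mm and grips with 3 to 60 N. Pads are 19 mm wide; open, the fingers measure 117 mm over their backs; the gripper's body (75 mm by 190 mm) begins 51 mm behind the grasp point.
Start: joints at [-1.311, 0.321, -0.07, 1.45, 0.023, 1.371, -0.057], TCP at [0.158, 0.63, 0.223] pointing down, gripper open.
Joint ranges: [-2.86, 2.86], [-0.3, 2.09], [-1.38, 1.24], [0.06, 2.45], [-1.56, 4.7], [0.09, 2.05], [-2.69, 2.69]. Speed limits (rad/s): [2.57, 2.57, 3.14, 3.14, 3.14, 3.14, 3.14].

## Interface

Orientations are given as a rotation vector (axis times angle).
In Python, from bench import ctrl gives the robot as it stands. The module is installed in compiled form; this text tells all that it offers.
- The arm moves only by the shell command python3 -m handwheel 'ROWS' [OPENING] [FORCE]. ROWS is JSON, a list of rows, each an object of numbers: "x", "y", "z": the shift along the tool's x, y, z in m; "wx", "wy", "wz": the turn, a rotation vector about the tool's x, y, z in degrees. A call has 1 to 10 rows; each row is the pose to reach, as a shift and turn from the pose commanded when the call began, along the tool's axes at that moment; what a row does not reach only later rows make up. A row lasts 1/12 s, in which the tool goes at most 41.7 mm and 7.16 degrees, less where a joint would pass 70% of its speed; a pose out of reach is approached as far as the arm can. A call with a gripper value outside its range is refused whole. OPENING is the finger opening in m, from 0 to 0.087, set as the call begins (- or left out, the last holds). The fingers move at their own pace and stop on an object; FORCE is the grip in N (left out, the last holds). Time passes only in rows, so rows that repeat a pose let the fingers close. It gives the time, the measured TCP pose, the force, the opening and the grip force at its end, in the units of the state.
- ctrl.get_state(): the state, without advancing time (a new reading comes with each control period).
- ctrl.get_image(name): name is "scene" or "top" or "wrist"; returns a dict with "image" (420x560x3 uint8, red, green, blue), "K" (3x3 intrinsics, pixels), "world_to_cam" (4x4, takes a point from world to camera coordinates); the wrist camera has in their place "hand_eye" (4x4, takes a point from camera to tool coordinates, whose origin is the TCP and whose axes are the flange's). Camera axes: x right, y down, z forward; pixel columns grow to the right and rows downward; lengths in m; the calibration is good to about 2 mm. The wrist camera is an equidistant fisheye: a pixel r from the principal point sees the ray r / f radians off the axis. A picture is of the moment at which its call begins: read the wrist's pose just before it. There is no depth.
- ctrl.close_job(): hands the job in; it is judged then, once.
The state is a dict: "time": time; "joint_positions": joint angles; "qd": joint speeds; "joint_torque": joint torques, N m; "position": TCP position; "tool_rot": TCP orientation; "ft_force": force on the tool from outside, world axes, zero at the start; "torque": the same for the moment, N m; "grip_width": opening from 0.0 (shut) to 1.0 (fully open); "grip_force": force on a finger pad.
Only numpy, scipy, OpenCV 4.12 (cv2) and the standard library are available. Lean on these libraries where they do the work, as an engineer would, in place of code of your own. Each camera call takes 0.05 s, during which the arm holds its last target. There are 200 camera calls.

## Working session

There is one attempt and no reset: what is moved stays moved. The work goes in short steps, Python scripts to look and compute and a shell command to move; the robot and the scene stay as the last step left them, time stands still between calls to the robot, and variables do not carry over. Pictures are saved under pics/ and viewed, at most 14 in all, crops included, and the job is handed in when it is done.

```bash
mkdir -p pics; python3 - <<'E'
from bench import ctrl
import cv2,numpy as np
s=ctrl.get_state();print(s)
for n in("scene","top"):
    d=ctrl.get_image(n);cv2.imwrite(f"pics/{n}0.png",d["image"][:,:,::-1]);print(n,d["K"],d["world_to_cam"])
    np.savez(f"{n}.npz",K=d["K"],T=d["world_to_cam"])
d=ctrl.get_image("wrist");print(d["K"],d["hand_eye"]);np.savez("wrist.npz",K=d["K"],T=d["hand_eye"])
E
```

```text
{'time': 0.0, 'joint_positions': array([-1.31090458,  0.32182746, -0.07004984,  1.45168542,  0.02260648,
        1.37076023, -0.05691028]), 'qd': array([-1.63597933e-04,  1.18141310e-03,  5.76976033e-05, -1.01423170e-03,
       -7.23653157e-04, -1.76621114e-03,  9.40661121e-05]), 'joint_torque': array([ 3.17886761e-04, -4.91275370e+01, -4.03599562e-01, -3.12531137e+01,
       -6.39740028e-02,  4.36791277e-02,  1.74904685e-04]), 'position': array([0.1580995 , 0.62991699, 0.22145309]), 'tool_rot': array([-3.85120557e-01, -3.11777710e+00,  2.96947427e-03]), 'ft_force': array([ 0.40673459,  0.28594821, -0.08583319]), 'torque': array([ 0.06795202,  0.02500883, -0.04123531]), 'grip_force': 0.0, 'grip_width': 0.9989145323803086}
scene [[434.43947234   0.         281.15195798]
 [  0.         434.43947234 210.91459686]
 [  0.           0.           1.        ]] [[-0.31957948  0.94750568  0.0100967   0.26036438]
 [ 0.7292215   0.25273165 -0.63589521 -0.28939027]
 [-0.60506608 -0.19585633 -0.77170936  1.67153285]
 [ 0.          0.          0.          1.        ]]
top [[389.74302905   0.         279.53192817]
 [  0.         389.74302905 215.83981684]
 [  0.           0.           1.        ]] [[ 0.02733721 -0.99945661  0.01841619 -0.1204828 ]
 [-0.98014534 -0.03041931 -0.19593308  0.52127567]
 [ 0.19638682 -0.01269428 -0.98044432  1.30836242]
 [ 0.          0.          0.          1.        ]]
[[325.1922621    0.         280.57789374]
 [  0.         325.1922621  211.52291223]
 [  0.           0.           1.        ]] [[ 1.29741113e-03 -9.70924744e-01 -2.39381408e-01  6.43115491e-02]
 [ 9.99998979e-01  1.40296272e-03 -2.70536503e-04 -6.92133420e-04]
 [ 5.98513777e-04 -2.39380813e-01  9.70925573e-01 -1.61707712e-01]
 [ 0.00000000e+00  0.00000000e+00  0.00000000e+00  1.00000000e+00]]
```

View pics/scene0.png

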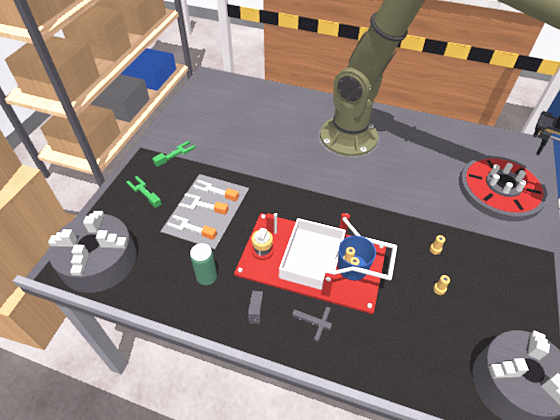

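View pics/top0.png

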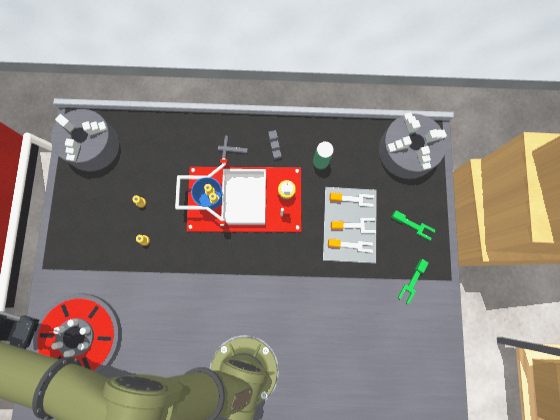

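The scene has the fixture in the middle (top 188–301, 167–232), and loose weights at top (139,202) and (142,240). Three orange-gripped spanners lie on the mat at rows 198, 225 and 244. The green ones at (413,224) and (414,280) are decoys. Next I measure and enlarge.

```bash
cat > h.py <<'E'
import numpy as np,cv2
from scipy.spatial.transform import Rotation as R
from bench import ctrl
def cam(n):
    d=np.load(f"{n}.npz");return d["K"],d["T"]
def p2w(n,uv,z):
    K,T=cam(n);uv=np.atleast_2d(uv).astype(float)
    r=np.c_[uv,np.ones(len(uv))]@np.linalg.inv(K).T@T[:3,:3]
    c=-T[:3,:3].T@T[:3,3]
    return c+r*((z-c[2])/r[:,2])[:,None]
def w2p(n,P):
    K,T=cam(n);q=(np.atleast_2d(P)@T[:3,:3].T+T[:3,3])@K.T
    return q[:,:2]/q[:,2:]
def tool():
    s=ctrl.get_state();return s["position"],R.from_rotvec(s["tool_rot"])
def wr2w(uv,z,pose=None):  # wrist fisheye pixel -> world at height z
    K,T=cam("wrist");p,r=pose or tool();uv=np.atleast_2d(uv).astype(float)
    d=(uv-K[:2,2])/K[0,0];th=np.linalg.norm(d,axis=1)+1e-9
    ray=np.c_[d/th[:,None]*np.sin(th)[:,None],np.cos(th)]
    ray=r.apply(ray@T[:3,:3].T);c=p+r.apply(T[:3,3])
    return c+ray*((z-c[2])/ray[:,2])[:,None]
def w2wr(P,pose=None):
    K,T=cam("wrist");p,r=pose or tool()
    q=(r.inv().apply(np.atleast_2d(P)-p)-T[:3,3])@T[:3,:3]
    th=np.arctan2(np.linalg.norm(q[:,:2],axis=1),q[:,2]);n=q[:,:2]/(np.linalg.norm(q[:,:2],axis=1)[:,None]+1e-12)
    return n*th[:,None]*K[0,0]+K[:2,2]
def snap(n,name=None,crop=None,f=1):
    im=ctrl.get_image(n)["image"][:,:,::-1].copy()
    if name:
        c=im if crop is None else im[crop[1]:crop[3],crop[0]:crop[2]]
        cv2.imwrite(f"pics/{name}.png",cv2.resize(c,None,fx=f,fy=f,interpolation=cv2.INTER_CUBIC))
    return im
def delta(target,yaw=None):
    """world target TCP -> tool-frame shift (m), tool yaw"""
    p,r=tool();print("shift tool",np.round(r.inv().apply(np.array(target)-p),4))
E
cat > m.py <<'E'
from h import *
im=cv2.imread("pics/top0.png");hsv=cv2.cvtColor(im,cv2.COLOR_BGR2HSV)
red=(((hsv[...,0]<6)|(hsv[...,0]>174))&(hsv[...,1]>180)&(hsv[...,2]>120)).astype(np.uint8)
red[:,:170]=0;red[:150]=0;red[245:]=0;red[:,320:]=0
ys,xs=np.nonzero(red);W=p2w("top",np.c_[xs,ys],0.014)[:,:2]
r=cv2.minAreaRect((W*1000).astype(np.float32));print("fixture",r)
reg=hsv[180:270,318:385];g=((reg[...,1]<40)&(reg[...,2]>110)).astype(np.uint8)
ys,xs=np.nonzero(g);W=p2w("top",np.c_[xs+318,ys+180],0.003)[:,:2]
print("mat",cv2.minAreaRect((W*1000).astype(np.float32)))
a=cv2.resize(im[155:270,180:385],None,fx=3.9,fy=3.9,interpolation=cv2.INTER_CUBIC);cv2.imwrite("pics/c1.png",a)
for uv in((139,202),(142,240)):print(p2w("top",uv,0.03))
for uv in((437,245),(442,285)):print("s",p2w("scene",uv,0.03))
E
python3 m.py
```

```text
fixture ((607.7581176757812, 24.5333251953125), (268.9518737792969, 407.8770751953125), 1.735274076461792)
mat ((512.5983276367188, -361.0574645996094), (190.27342224121094, 273.03350830078125), 88.5316162109375)
[[0.56374503 0.39496594 0.03      ]]
[[0.42840284 0.37132167 0.03      ]]
s [[0.43634909 0.36884507 0.03      ]]
s [[0.57202533 0.3963605  0.03      ]]
```

View pics/c1.png

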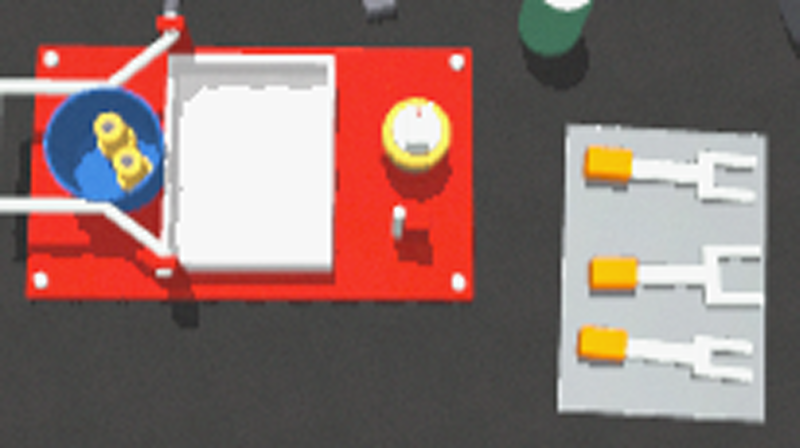

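The crop shows three spanners. The upper one (prongs 152–202, outer ≈42 mm) is the 24. The middle one (247–305) is the 36 and the lower (340–380, ≈34 mm) is the 16. Two weights are visible in the pot, and the barrel head is at (416,130).

```bash
cat > f.py <<'E'
from h import *
C=np.array([(40,47),(470,47),(472,299),(27,299)])/3.9+[180,155]-0.4
w=p2w("top",C,0.014);print(w)
M=np.array([(120,205),(120,-205),(-120,-205),(-120,205)])/1000
c=w[:,:2].mean(0);A=(w[:,:2]-c);H=M.T@A;yaw=np.arctan2(H[0,1]-H[1,0],H[0,0]+H[1,1])
print("fix",c,np.degrees(yaw))
def F(x,y,z,c=c,yaw=yaw):
    return np.array([c[0]+x*np.cos(yaw)-y*np.sin(yaw),c[1]+x*np.sin(yaw)+y*np.cos(yaw),z])
if __name__=="__main__":
    P=[F(0,.221,.098),F(.02,-.15,.106),F(-.058,-.134,.104),F(0,0,.019)]
    print(np.round(P,4));
    for n in("top","scene"):print(n,np.round(w2p(n,P),1))
    im=cv2.imread("pics/scene0.png");
    cv2.imwrite("pics/c2.png",cv2.resize(im[170:330,150:420],None,fx=2.9,fy=2.9,interpolation=cv2.INTER_CUBIC))
E
python3 f.py
```

```text
[[ 0.70613629  0.2283251   0.014     ]
 [ 0.7197082  -0.17659316  0.014     ]
 [ 0.47852992 -0.18252254  0.014     ]
 [ 0.46625648  0.22277286  0.014     ]]
fix [0.59265773 0.02299556] 1.7085032122649424
[[ 0.5861  0.2439  0.098 ]
 [ 0.6171 -0.1263  0.106 ]
 [ 0.5387 -0.1127  0.104 ]
 [ 0.5927  0.023   0.019 ]]
top [[177.6 192.4]
 [286.8 186.3]
 [282.1 208.8]
 [244.3 198.1]]
scene [[392.2 260.9]
 [261.7 232.4]
 [275.2 213.9]
 [312.4 256.8]]
```

View pics/c2.png

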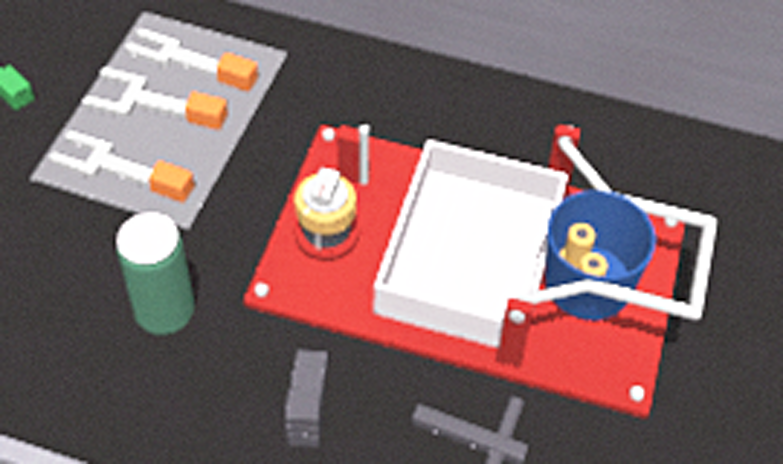

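Model projections match the picture: the bar is at (393,261) in the scene and the barrel head at (262,233). The fixture is at (0.593, 0.023), yaw 1.7°. Moving over the pot bar.

```bash
cat > go.py <<'E'
import sys;from h import *
# target TCP x y z, wanted tool-y heading (deg, mod 180): prints row numbers, assuming tool-down target
def plan(x,y,z,h):
    p,r=tool();s=r.inv().apply(np.array([x,y,z])-p)
    Y=np.array([np.cos(np.radians(h)),np.sin(np.radians(h)),0])
    if r.apply([0,1,0])@Y<0:Y=-Y
    T=R.from_matrix(np.c_[np.cross(Y,[0,0,-1]),Y,[0,0,-1]])
    print("at",np.round(p,4),"xyz",np.round(s,4),"w",np.round((r.inv()*T).as_rotvec(degrees=True),2),"j7",round(ctrl.get_state()["joint_positions"][6],2))
if __name__=="__main__":plan(*map(float,sys.argv[1:5]))
E
python3 go.py 0.586 0.244 0.19 91.7
```

```text
at [0.1581 0.6301 0.2217] xyz [-0.509  -0.2703  0.0321] w [-8.000e-02 -1.000e-02 -1.578e+01] j7 -0.06
```

```bash
python3 -m handwheel '[{"x":-0.04,"y":-0.02},{"x":-0.08,"y":-0.04},{"x":-0.11,"y":-0.06},{"x":-0.145,"y":-0.075},{"x":-0.18,"y":-0.095},{"x":-0.215,"y":-0.115},{"x":-0.24,"y":-0.13},{"x":-0.255,"y":-0.135},{"x":-0.255,"y":-0.135}]' 0.034 20
python3 -m handwheel '[{"x":-0.035,"y":-0.02,"wz":-4},{"x":-0.07,"y":-0.04,"wz":-8},{"x":-0.11,"y":-0.06,"wz":-12},{"x":-0.145,"y":-0.075,"wz":-15.8},{"x":-0.18,"y":-0.095,"wz":-15.8},{"x":-0.215,"y":-0.115,"wz":-15.8},{"x":-0.24,"y":-0.13,"wz":-15.8},{"x":-0.254,"y":-0.135,"wz":-15.8},{"x":-0.254,"y":-0.135,"wz":-15.8}]'
python3 go.py 0.5861 0.2439 0.079 91.7
python3 - <<'E'
from h import *;from f import F
p=tool();im=snap("wrist","w1")
print(np.round(w2wr([F(-.04,.221,.098),F(.04,.221,.098)],p),0))
E
```

```text
at [0.1581 0.6301 0.2217] xyz [-0.5091 -0.2702  0.1431] w [-8.000e-02 -1.000e-02 -1.578e+01] j7 -0.06
[[ 0.70613629  0.2283251   0.014     ]
 [ 0.7197082  -0.17659316  0.014     ]
 [ 0.47852992 -0.18252254  0.014     ]
 [ 0.46625648  0.22277286  0.014     ]]
fix [0.59265773 0.02299556] 1.7085032122649424
[[123. 465.]
 [145. 487.]]invalid input at $[0]: expected keys x, y, z, wx, wy, wz
invalid input at $[0]: expected keys x, y, z, wx, wy, wz
```

View pics/w1.png

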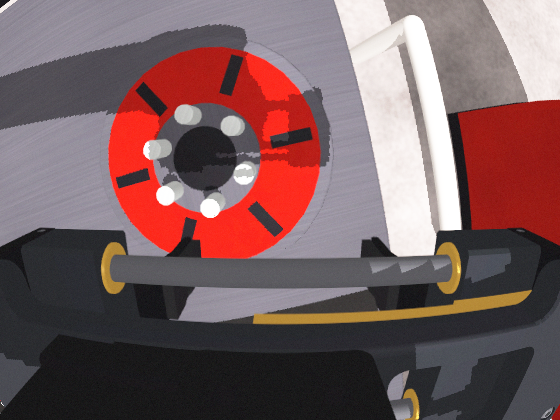

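The moves were refused because every key is required, so the arm is still at the start. The wrist view shows the red chuck under it. Retyping with all keys.

```bash
sed -i 's/^print("fix"/if __name__=="__main__":print("fix"/; s/;print(w)$//' f.py
python3 -m handwheel '[{"x":-0.04,"y":-0.02,"z":0,"wx":0,"wy":0,"wz":0},{"x":-0.08,"y":-0.04,"z":0,"wx":0,"wy":0,"wz":0},{"x":-0.11,"y":-0.06,"z":0,"wx":0,"wy":0,"wz":0},{"x":-0.145,"y":-0.075,"z":0,"wx":0,"wy":0,"wz":0},{"x":-0.18,"y":-0.095,"z":0,"wx":0,"wy":0,"wz":0},{"x":-0.215,"y":-0.115,"z":0,"wx":0,"wy":0,"wz":0},{"x":-0.24,"y":-0.13,"z":0,"wx":0,"wy":0,"wz":0},{"x":-0.255,"y":-0.135,"z":0,"wx":0,"wy":0,"wz":0},{"x":-0.255,"y":-0.135,"z":0,"wx":0,"wy":0,"wz":0}]' 0.034 20
python3 -m handwheel '[{"x":-0.035,"y":-0.02,"z":0,"wx":0,"wy":0,"wz":-4},{"x":-0.07,"y":-0.04,"z":0,"wx":0,"wy":0,"wz":-8},{"x":-0.11,"y":-0.06,"z":0,"wx":0,"wy":0,"wz":-12},{"x":-0.145,"y":-0.075,"z":0,"wx":0,"wy":0,"wz":-15.8},{"x":-0.18,"y":-0.095,"z":0,"wx":0,"wy":0,"wz":-15.8},{"x":-0.215,"y":-0.115,"z":0,"wx":0,"wy":0,"wz":-15.8},{"x":-0.24,"y":-0.13,"z":0,"wx":0,"wy":0,"wz":-15.8},{"x":-0.254,"y":-0.135,"z":0,"wx":0,"wy":0,"wz":-15.8},{"x":-0.254,"y":-0.135,"z":0,"wx":0,"wy":0,"wz":-15.8}]'
python3 go.py 0.5861 0.2439 0.079 91.7
python3 - <<'E'
from h import *;from f import F
p=tool();im=snap("wrist","w2")
print(np.round(w2wr([F(-.047,.221,.098),F(.047,.221,.098)],p),0))
E
```

```text
time: 0.95
position: [0.3773, 0.4335, 0.2227]
tool_rot: [0.398, 3.114, -0.002]
ft_force: [0.2, 0.6, -0.2]
grip_width: 0.431
grip_force: 0.0
time: 1.7
position: [0.5884, 0.2421, 0.2221]
tool_rot: [-0.04, 3.141, -0.002]
ft_force: [-0.4, -0.8, -0.2]
grip_width: 0.395
grip_force: 0.0
at [0.5884 0.2421 0.2221] xyz [0.0023 0.002  0.1431] w [-0.08  0.04 -0.26] j7 1.22
[[284. 150.]
 [284. 251.]]
```

View pics/w2.png

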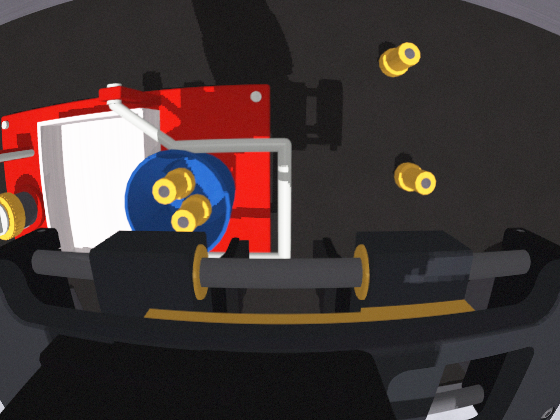

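The bar lies at column 285, rows 142–255, between the fingers as predicted. Two weights are in the pot (172,188 and 192,215), and two are loose (400,60 and 415,180). Descending and gripping.

```bash
python3 -m handwheel '[{"x":0.0023,"y":0.002,"z":0.035,"wx":0,"wy":0,"wz":-0.3},{"x":0.0023,"y":0.002,"z":0.07,"wx":0,"wy":0,"wz":-0.3},{"x":0.0023,"y":0.002,"z":0.1,"wx":0,"wy":0,"wz":-0.3},{"x":0.0023,"y":0.002,"z":0.125,"wx":0,"wy":0,"wz":-0.3},{"x":0.0023,"y":0.002,"z":0.14,"wx":0,"wy":0,"wz":-0.3},{"x":0.0023,"y":0.002,"z":0.143,"wx":0,"wy":0,"wz":-0.3},{"x":0.0023,"y":0.002,"z":0.143,"wx":0,"wy":0,"wz":-0.3}]' 
python3 -m handwheel '[{"x":0,"y":0,"z":0,"wx":0,"wy":0,"wz":0},{"x":0,"y":0,"z":0,"wx":0,"wy":0,"wz":0},{"x":0,"y":0,"z":0,"wx":0,"wy":0,"wz":0},{"x":0,"y":0,"z":0,"wx":0,"wy":0,"wz":0},{"x":0,"y":0,"z":0,"wx":0,"wy":0,"wz":0},{"x":0,"y":0,"z":0,"wx":0,"wy":0,"wz":0}]' 0 25
python3 - <<'E'
import numpy as np
for t in np.arange(0,2.36,.15):
    a=np.arctan2(-.012,.155)+t;r=np.hypot(.155,.012)
    print(round(t,2),np.round([r*np.cos(a)-.155,-(r*np.sin(a)+.012)],4))
E
```

```text
time: 2.33
position: [0.5814, 0.2493, 0.0784]
tool_rot: [0.061, -3.138, -0.001]
ft_force: [0.4, 0.4, -0.1]
grip_width: 0.39
grip_force: 0.0
time: 2.83
position: [0.5848, 0.2446, 0.081]
tool_rot: [-0.052, 3.14, -0.003]
ft_force: [-1.9, -4.8, 5.3]
grip_width: 0.125
grip_force: 25.0
0.0 [-0. -0.]
0.15 [ 0.0001 -0.0233]
0.3 [-0.0034 -0.0463]
0.45 [-0.0102 -0.0686]
0.6 [-0.0203 -0.0896]
0.75 [-0.0334 -0.1089]
0.9 [-0.0493 -0.126 ]
1.05 [-0.0675 -0.1405]
1.2 [-0.0877 -0.1521]
1.35 [-0.1093 -0.1606]
1.5 [-0.1321 -0.1658]
1.65 [-0.1553 -0.1675]
1.8 [-0.1785 -0.1657]
1.95 [-0.2012 -0.1604]
2.1 [-0.2229 -0.1519]
2.25 [-0.243  -0.1401]
```

```bash
python3 -m handwheel '[{"x":0,"y":0,"z":-0.012,"wx":0,"wy":0,"wz":0},{"x":0,"y":0,"z":-0.0233,"wx":0,"wy":0,"wz":0},{"x":0,"y":-0.0034,"z":-0.0463,"wx":0,"wy":0,"wz":0},{"x":0,"y":-0.0102,"z":-0.0686,"wx":0,"wy":0,"wz":0},{"x":0,"y":-0.0203,"z":-0.0896,"wx":0,"wy":0,"wz":0},{"x":0,"y":-0.0334,"z":-0.1089,"wx":0,"wy":0,"wz":0},{"x":0,"y":-0.0493,"z":-0.126,"wx":0,"wy":0,"wz":0},{"x":0,"y":-0.0493,"z":-0.126,"wx":0,"wy":0,"wz":0}]'
python3 - <<'E'
import sys;sys.path.insert(0,'.')
from h import *;snap("scene","s1",(230,130,450,330),3)
E
```

```text
time: 3.5
position: [0.586, 0.1975, 0.2097]
tool_rot: [-0.052, 3.139, 0.008]
ft_force: [-3.2, 3.0, 3.5]
grip_width: 0.128
grip_force: 25.0
```

View pics/s1.png

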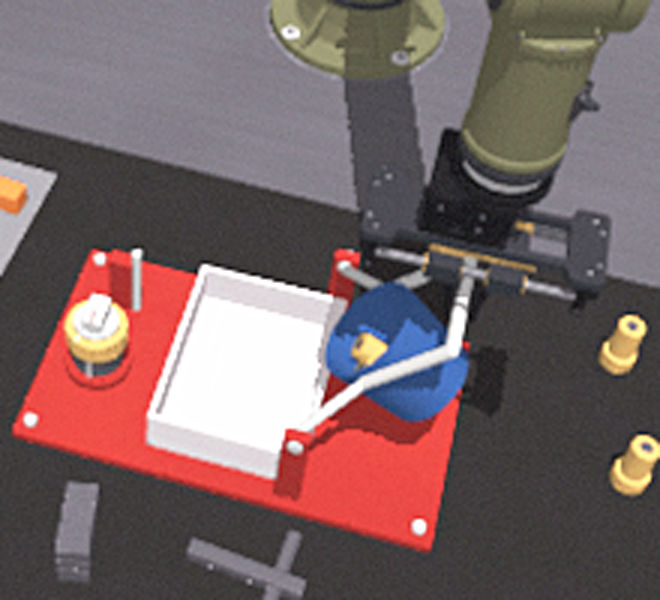

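The pot follows the grip and is at about 0.9 rad. Continuing the arc.

```bash
python3 -m handwheel '[{"x":0,"y":-0.0182,"z":-0.0145,"wx":0,"wy":0,"wz":0},{"x":0,"y":-0.0384,"z":-0.0261,"wx":0,"wy":0,"wz":0},{"x":0,"y":-0.06,"z":-0.0346,"wx":0,"wy":0,"wz":0},{"x":0,"y":-0.0828,"z":-0.0398,"wx":0,"wy":0,"wz":0},{"x":0,"y":-0.106,"z":-0.0415,"wx":0,"wy":0,"wz":0},{"x":0,"y":-0.1292,"z":-0.0397,"wx":0,"wy":0,"wz":0},{"x":0,"y":-0.1519,"z":-0.0344,"wx":0,"wy":0,"wz":0},{"x":0,"y":-0.1736,"z":-0.0259,"wx":0,"wy":0,"wz":0},{"x":0,"y":-0.1937,"z":-0.0141,"wx":0,"wy":0,"wz":0},{"x":0,"y":-0.198,"z":-0.011,"wx":0,"wy":0,"wz":0}]'
python3 -m handwheel '[{"x":0,"y":0,"z":0,"wx":0,"wy":0,"wz":0},{"x":0,"y":0,"z":0,"wx":0,"wy":0,"wz":0},{"x":0,"y":0,"z":0,"wx":0,"wy":0,"wz":0},{"x":0,"y":0,"z":0,"wx":0,"wy":0,"wz":0},{"x":0,"y":0,"z":0,"wx":0,"wy":0,"wz":0},{"x":0,"y":0,"z":0,"wx":0,"wy":0,"wz":0},{"x":0,"y":0,"z":0,"wx":0,"wy":0,"wz":0},{"x":0,"y":0,"z":0,"wx":0,"wy":0,"wz":0}]'
python3 - <<'E'
import sys;sys.path.insert(0,'.')
from h import *
a=snap("scene","s2a",(230,150,450,330),1.8);b=snap("wrist","w3")
A=cv2.imread("pics/s2a.png");B=cv2.resize(b,(396,297));cv2.imwrite("pics/s2.png",np.hstack([cv2.resize(A,(396,324)),cv2.resize(B,(396,324))]))
E
```

```text
time: 4.38
position: [0.5913, -0.0051, 0.2164]
tool_rot: [0.048, -3.139, 0.004]
ft_force: [-6.0, -4.2, 11.5]
grip_width: 0.128
grip_force: 25.0
time: 5.05
position: [0.5913, -0.0048, 0.2166]
tool_rot: [0.05, -3.138, 0.009]
ft_force: [-5.2, -7.4, 6.0]
grip_width: 0.13
grip_force: 25.0
```

View pics/s2.png

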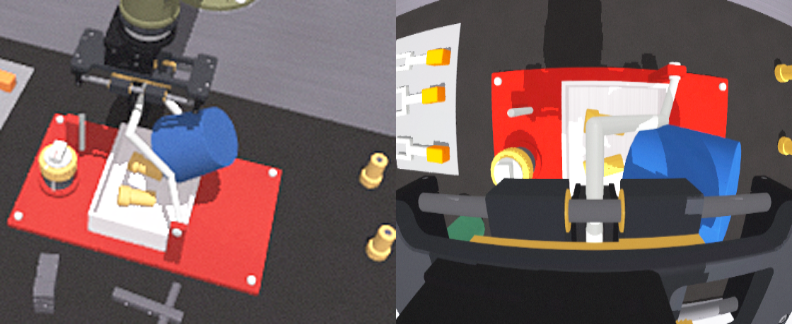

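Both weights lie in the pan (left picture 143,168 and 137,195), and the pot is empty at about 2.3 rad. Returning it upright along the same arc.

```bash
python3 -m handwheel '[{"x":0,"y":0.0244,"z":-0.0149,"wx":0,"wy":0,"wz":0},{"x":0,"y":0.0461,"z":-0.0234,"wx":0,"wy":0,"wz":0},{"x":0,"y":0.0688,"z":-0.0287,"wx":0,"wy":0,"wz":0},{"x":0,"y":0.092,"z":-0.0305,"wx":0,"wy":0,"wz":0},{"x":0,"y":0.1152,"z":-0.0288,"wx":0,"wy":0,"wz":0},{"x":0,"y":0.138,"z":-0.0236,"wx":0,"wy":0,"wz":0},{"x":0,"y":0.1596,"z":-0.0151,"wx":0,"wy":0,"wz":0},{"x":0,"y":0.1798,"z":-0.0035,"wx":0,"wy":0,"wz":0},{"x":0,"y":0.198,"z":0.011,"wx":0,"wy":0,"wz":0}]'
python3 -m handwheel '[{"x":0,"y":0.0159,"z":0.0171,"wx":0,"wy":0,"wz":0},{"x":0,"y":0.029,"z":0.0364,"wx":0,"wy":0,"wz":0},{"x":0,"y":0.0391,"z":0.0574,"wx":0,"wy":0,"wz":0},{"x":0,"y":0.0459,"z":0.0797,"wx":0,"wy":0,"wz":0},{"x":0,"y":0.0494,"z":0.1027,"wx":0,"wy":0,"wz":0},{"x":0,"y":0.0493,"z":0.119,"wx":0,"wy":0,"wz":0},{"x":0,"y":0.0493,"z":0.127,"wx":0,"wy":0,"wz":0},{"x":0,"y":0.0493,"z":0.127,"wx":0,"wy":0,"wz":0},{"x":0,"y":0.0493,"z":0.127,"wx":0,"wy":0,"wz":0}]'
```

```text
time: 5.9
position: [0.5875, 0.1978, 0.2058]
tool_rot: [-0.055, 3.136, -0.003]
ft_force: [4.4, -3.5, 0.8]
grip_width: 0.129
grip_force: 25.0
time: 6.65
position: [0.5867, 0.2446, 0.0806]
tool_rot: [-0.053, 3.136, -0.003]
ft_force: [1.2, -5.4, 11.0]
grip_width: 0.128
grip_force: 25.0
```

```bash
python3 -m handwheel '[{"x":0,"y":0,"z":0,"wx":0,"wy":0,"wz":0},{"x":0,"y":0,"z":0,"wx":0,"wy":0,"wz":0},{"x":0,"y":0,"z":0,"wx":0,"wy":0,"wz":0},{"x":0,"y":0,"z":-0.03,"wx":0,"wy":0,"wz":0},{"x":0,"y":0,"z":-0.06,"wx":0,"wy":0,"wz":0},{"x":0,"y":0,"z":-0.1,"wx":0,"wy":0,"wz":0},{"x":0,"y":0,"z":-0.14,"wx":0,"wy":0,"wz":0},{"x":0,"y":0,"z":-0.15,"wx":0,"wy":0,"wz":0},{"x":0,"y":0,"z":-0.15,"wx":0,"wy":0,"wz":0}]' 0.034
cat > wt.py <<'E'
import sys;from h import *
# brass blobs in the wrist picture -> flange/stem positions on bench
def brass(im,lo=30):
    hsv=cv2.cvtColor(im,cv2.COLOR_BGR2HSV)
    m=((hsv[...,0]>15)&(hsv[...,0]<32)&(hsv[...,1]>110)&(hsv[...,2]>70)).astype(np.uint8)
    n,l,s,c=cv2.connectedComponentsWithStats(m)
    return [(s[i,4],c[i],s[i]) for i in range(1,n) if s[i,4]>=lo]
pose=tool();im=snap("wrist",sys.argv[1])
for a,c,s in brass(im,60):print("wrist",a,np.round(c),s[:4],np.round(wr2w(c,.03,pose)[0],4))
t=snap("top",sys.argv[1]+"t")
for a,c,s in brass(t,20):print("top",a,np.round(c,1),np.round(p2w("top",c,.03)[0],4))
E
python3 wt.py w4
```

```text
time: 7.4
position: [0.5856, 0.2484, 0.2327]
tool_rot: [-0.057, 3.134, 0.006]
ft_force: [0.4, -1.3, 0.6]
grip_width: 0.388
grip_force: 0.0
wrist 888 [390.  63.] [371  46  41  35] [0.4323 0.3682 0.03  ]
wrist 994 [ 86. 160.] [ 64 147  49  26] [0.5545 0.0008 0.03  ]
wrist 867 [404. 179.] [385 163  41  33] [0.5673 0.3937 0.03  ]
wrist 758 [ 13. 211.] [  0 189  26  47] [ 0.6266 -0.1536  0.03  ]
wrist 942 [ 91. 210.] [ 69 194  47  32] [0.6189 0.0019 0.03  ]
wrist 514 [199. 272.] [193 244  15  56] [0.6941 0.1497 0.03  ]
wrist 528 [362. 272.] [353 244  17  56] [0.6863 0.3548 0.03  ]
wrist 3805 [318. 314.] [143 299 332  26] [0.7497 0.3038 0.03  ]
top 10017 [508.3 206.1] [ 0.5907 -0.9299  0.03  ]
top 116 [285.9 190.4] [ 0.6232 -0.1258  0.03  ]
top 109 [248.8 190.6] [0.618  0.0073 0.03  ]
top 86 [335.7 196.2] [ 0.6072 -0.3057  0.03  ]
top 113 [248.5 207.8] [0.5548 0.0057 0.03  ]
top 87 [336.9 224.5] [ 0.5043 -0.3099  0.03  ]
top 87 [334.3 242.4] [ 0.4399 -0.3005  0.03  ]
top 1500 [547.  387.9] [-0.0228 -1.0044  0.03  ]
```

The pot is upright and two weights are in the pan, at about (0.555, 0.001) and (0.619, 0.002). The loose ones are still at (0.568, 0.395) and (0.432, 0.369). Heading to the first with the gripper turned 90°.

```bash
python3 -m handwheel '[{"x":0.002,"y":0.02,"z":0,"wx":0,"wy":0,"wz":7},{"x":0.004,"y":0.04,"z":0,"wx":0,"wy":0,"wz":14},{"x":0.007,"y":0.065,"z":0,"wx":0,"wy":0,"wz":21},{"x":0.01,"y":0.09,"z":0,"wx":0,"wy":0,"wz":28},{"x":0.013,"y":0.115,"z":0,"wx":0,"wy":0,"wz":35},{"x":0.016,"y":0.135,"z":0.02,"wx":0,"wy":0,"wz":42},{"x":0.018,"y":0.147,"z":0.04,"wx":0,"wy":0,"wz":49},{"x":0.018,"y":0.147,"z":0.06,"wx":0,"wy":0,"wz":56},{"x":0.018,"y":0.147,"z":0.08,"wx":0,"wy":0,"wz":63},{"x":0.018,"y":0.147,"z":0.09,"wx":0,"wy":0,"wz":70}]' 0.07 25
python3 -m handwheel '[{"x":0,"y":0,"z":0,"wx":0,"wy":0,"wz":7},{"x":0,"y":0,"z":0,"wx":0,"wy":0,"wz":14},{"x":0,"y":0,"z":0,"wx":0,"wy":0,"wz":20},{"x":0,"y":0,"z":0,"wx":0,"wy":0,"wz":20},{"x":0,"y":0,"z":0,"wx":0,"wy":0,"wz":20}]'
python3 wt.py w5 | grep wrist; python3 go.py .568 .395 .026 1.7
```

```text
time: 8.33
position: [0.5574, 0.3918, 0.132]
tool_rot: [-1.761, -2.598, 0.014]
ft_force: [-0.5, -0.8, -0.2]
grip_width: 0.805
grip_force: 0.0
time: 8.75
position: [0.5594, 0.3924, 0.136]
tool_rot: [-2.178, -2.264, 0.006]
ft_force: [0.9, 0.8, 0.2]
grip_width: 0.805
grip_force: 0.0
wrist 1305 [291. 203.] [272 180  39  50] [0.5671 0.3982 0.03  ]
wrist 1478 [154. 210.] [126 188  54  45] [0.4456 0.3874 0.03  ]
wrist 597 [137. 270.] [128 243  23  53] [0.422 0.327 0.03 ]
wrist 616 [424. 269.] [411 243  23  53] [0.6985 0.3396 0.03  ]
wrist 3363 [375. 312.] [216 293 306  31] [0.6552 0.2921 0.03  ]
wrist 131 [392. 402.] [386 391  11  25] [0.7033 0.1576 0.03  ]
at [0.5599 0.3927 0.1371] xyz [0.0021 0.0083 0.1111] w [-0.1   0.07  0.47] j7 -0.48
```

```bash
python3 -m handwheel '[{"x":0.004,"y":0.008,"z":0.03,"wx":0,"wy":0,"wz":0},{"x":0.004,"y":0.008,"z":0.06,"wx":0,"wy":0,"wz":0},{"x":0.004,"y":0.008,"z":0.09,"wx":0,"wy":0,"wz":0},{"x":0.004,"y":0.008,"z":0.105,"wx":0,"wy":0,"wz":0},{"x":0.004,"y":0.008,"z":0.11,"wx":0,"wy":0,"wz":0},{"x":0.004,"y":0.008,"z":0.11,"wx":0,"wy":0,"wz":0}]' 0.07
python3 -m handwheel '[{"x":0,"y":0,"z":0,"wx":0,"wy":0,"wz":0},{"x":0,"y":0,"z":0,"wx":0,"wy":0,"wz":0},{"x":0,"y":0,"z":0,"wx":0,"wy":0,"wz":0},{"x":0,"y":0,"z":0,"wx":0,"wy":0,"wz":0},{"x":0,"y":0,"z":0,"wx":0,"wy":0,"wz":0},{"x":0,"y":0,"z":0,"wx":0,"wy":0,"wz":0},{"x":0,"y":0,"z":0,"wx":0,"wy":0,"wz":0}]' 0 30
python3 -m handwheel '[{"x":0,"y":0,"z":-0.02,"wx":0,"wy":0,"wz":0},{"x":0,"y":0,"z":-0.05,"wx":0,"wy":0,"wz":0},{"x":0,"y":0,"z":-0.09,"wx":0,"wy":0,"wz":0},{"x":0,"y":0,"z":-0.13,"wx":0,"wy":0,"wz":0},{"x":0,"y":0,"z":-0.17,"wx":0,"wy":0,"wz":0},{"x":0,"y":0,"z":-0.185,"wx":0,"wy":0,"wz":0},{"x":0,"y":0,"z":-0.185,"wx":0,"wy":0,"wz":0}]'
python3 go.py .565 .053 .21 1.7
```

```text
time: 9.35
position: [0.5678, 0.3967, 0.0272]
tool_rot: [-2.181, -2.261, 0.004]
ft_force: [-1.0, 0.5, -0.7]
grip_width: 0.806
grip_force: 0.0
time: 9.93
position: [0.5686, 0.3974, 0.0289]
tool_rot: [-2.182, -2.26, -0.001]
ft_force: [-0.5, 0.4, -0.6]
grip_width: 0.358
grip_force: 0.0
time: 10.52
position: [0.5709, 0.3984, 0.2196]
tool_rot: [2.181, 2.259, 0.015]
ft_force: [1.4, 0.1, -1.4]
grip_width: 0.287
grip_force: 30.2
at [0.5709 0.3984 0.2196] xyz [-0.345  -0.0181  0.0075] w [ 0.43 -0.33  0.31] j7 -0.49
```

```bash
python3 -m handwheel '[{"x":-0.025,"y":-0.002,"z":0,"wx":0,"wy":0,"wz":0},{"x":-0.06,"y":-0.004,"z":0,"wx":0,"wy":0,"wz":0},{"x":-0.1,"y":-0.006,"z":0,"wx":0,"wy":0,"wz":0},{"x":-0.14,"y":-0.008,"z":0,"wx":0,"wy":0,"wz":0},{"x":-0.18,"y":-0.01,"z":0,"wx":0,"wy":0,"wz":0},{"x":-0.22,"y":-0.012,"z":0,"wx":0,"wy":0,"wz":0},{"x":-0.26,"y":-0.014,"z":0,"wx":0,"wy":0,"wz":0},{"x":-0.3,"y":-0.016,"z":0,"wx":0,"wy":0,"wz":0},{"x":-0.33,"y":-0.018,"z":0,"wx":0,"wy":0,"wz":0},{"x":-0.345,"y":-0.018,"z":0.0,"wx":0,"wy":0,"wz":0}]'
python3 -m handwheel '[{"x":0,"y":0,"z":0.02,"wx":0,"wy":0,"wz":0},{"x":0,"y":0,"z":0.06,"wx":0,"wy":0,"wz":0},{"x":0,"y":0,"z":0.1,"wx":0,"wy":0,"wz":0},{"x":0,"y":0,"z":0.13,"wx":0,"wy":0,"wz":0},{"x":0,"y":0,"z":0.145,"wx":0,"wy":0,"wz":0},{"x":0,"y":0,"z":0.15,"wx":0,"wy":0,"wz":0},{"x":0,"y":0,"z":0.15,"wx":0,"wy":0,"wz":0}]'
python3 - <<'E'
import sys;sys.path.insert(0,'.')
from h import *
b=snap("scene","s3a",(230,150,450,330),1.8);b=snap("wrist")
A=cv2.imread("pics/s3a.png");cv2.imwrite("pics/s3.png",np.hstack([cv2.resize(A,(396,324)),cv2.resize(b,(396,324))]))
E
```

```text
time: 11.35
position: [0.5611, 0.0455, 0.2119]
tool_rot: [-2.189, -2.253, 0.006]
ft_force: [-0.1, -0.5, -2.1]
grip_width: 0.289
grip_force: 30.2
time: 11.93
position: [0.5627, 0.056, 0.0626]
tool_rot: [-2.177, -2.261, -0.005]
ft_force: [0.3, 4.8, 5.6]
grip_width: 0.28
grip_force: 29.9
```

View pics/s3.png

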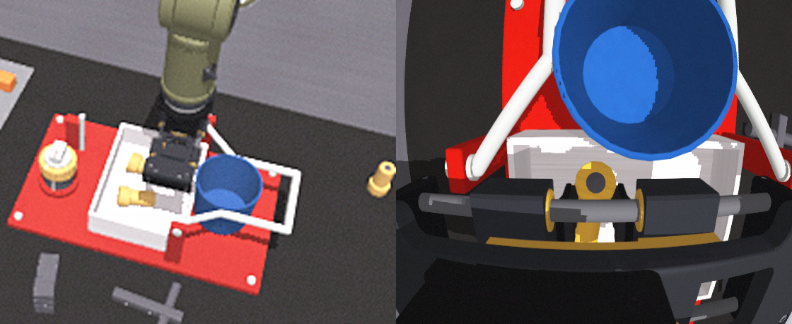

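The weight is held at the pan's +y edge (right picture 595,180), and the pot is empty and upright. Releasing, then lifting toward the second weight.

```bash
python3 -m handwheel '[{"x":0,"y":0,"z":0,"wx":0,"wy":0,"wz":0},{"x":0,"y":0,"z":0,"wx":0,"wy":0,"wz":0},{"x":0,"y":0,"z":0,"wx":0,"wy":0,"wz":0},{"x":0,"y":0,"z":-0.02,"wx":0,"wy":0,"wz":0},{"x":0,"y":0,"z":-0.06,"wx":0,"wy":0,"wz":0},{"x":0,"y":0,"z":-0.1,"wx":0,"wy":0,"wz":0},{"x":0,"y":0,"z":-0.14,"wx":0,"wy":0,"wz":0},{"x":0,"y":0,"z":-0.15,"wx":0,"wy":0,"wz":0}]' 0.05
python3 wt.py w6 | grep -v "57 \[508"; python3 go.py .43 .33 .21 1.7
```

```text
time: 12.7
position: [0.5655, 0.0507, 0.2196]
tool_rot: [2.18, 2.255, 0.011]
ft_force: [-0.5, -0.3, 0.0]
grip_width: 0.576
grip_force: 0.0
wrist 2559 [273. 209.] [251 155  45 104] [0.5582 0.0318 0.03  ]
wrist 1070 [321. 230.] [307 204  31  55] [0.6138 0.009  0.03  ]
wrist 594 [170. 271.] [163 244  19  55] [ 0.4349 -0.0502  0.03  ]
wrist 588 [391. 271.] [380 244  19  55] [ 0.7054 -0.042   0.03  ]
wrist 3527 [345. 314.] [174 297 324  27] [ 0.6537 -0.1024  0.03  ]
top 10012 [508.3 206.1] [ 0.5906 -0.9299  0.03  ]
top 118 [285.9 190.5] [ 0.6227 -0.1257  0.03  ]
top 109 [248.8 190.6] [0.618  0.0073 0.03  ]
top 85 [335.8 196.4] [ 0.6069 -0.306   0.03  ]
top 126 [248.8 207.4] [0.5565 0.0046 0.03  ]
top 87 [336.9 224.5] [ 0.5043 -0.3099  0.03  ]
top 113 [139.  235.8] [0.4429 0.3831 0.03  ]
top 86 [334.3 242.4] [ 0.4401 -0.3006  0.03  ]
top 1502 [546.9 387.9] [-0.0227 -1.0043  0.03  ]
at [0.5642 0.051  0.2161] xyz [ 0.2834 -0.1247  0.0057] w [ 0.28 -0.05  0.25] j7 -0.02
```

```bash
python3 -m handwheel '[{"x":0.025,"y":-0.008,"z":0,"wx":0,"wy":0,"wz":0},{"x":0.06,"y":-0.02,"z":0,"wx":0,"wy":0,"wz":0},{"x":0.1,"y":-0.032,"z":0,"wx":0,"wy":0,"wz":0},{"x":0.14,"y":-0.045,"z":0,"wx":0,"wy":0,"wz":0},{"x":0.18,"y":-0.058,"z":0,"wx":0,"wy":0,"wz":0},{"x":0.22,"y":-0.071,"z":0,"wx":0,"wy":0,"wz":0},{"x":0.255,"y":-0.083,"z":0,"wx":0,"wy":0,"wz":0},{"x":0.29,"y":-0.094,"z":0.02,"wx":0,"wy":0,"wz":0},{"x":0.32,"y":-0.104,"z":0.05,"wx":0,"wy":0,"wz":0},{"x":0.337,"y":-0.109,"z":0.08,"wx":0,"wy":0,"wz":0}]' 0.075
python3 -m handwheel '[{"x":0,"y":0,"z":0,"wx":0,"wy":0,"wz":0},{"x":0,"y":0,"z":0,"wx":0,"wy":0,"wz":0}]'
python3 wt.py w7 | grep -v "57 \[508"; python3 go.py .444 .384 .027 1.7
```

```text
time: 13.63
position: [0.4392, 0.3881, 0.1311]
tool_rot: [-2.176, -2.264, 0.001]
ft_force: [0.9, 0.7, -0.3]
grip_width: 0.861
grip_force: 0.0
time: 13.8
position: [0.4391, 0.3833, 0.129]
tool_rot: [2.179, 2.262, -0.014]
ft_force: [-0.2, -0.7, 1.6]
grip_width: 0.862
grip_force: 0.0
wrist 1293 [288. 205.] [267 183  41  52] [0.444 0.388 0.03 ]
wrist 530 [130. 271.] [120 243  24  53] [0.2969 0.3185 0.03  ]
wrist 635 [432. 268.] [419 242  24  54] [0.5828 0.3331 0.03  ]
wrist 3283 [382. 312.] [227 292 299  32] [0.5389 0.2869 0.03  ]
wrist 209 [398. 403.] [389 391  15  29] [0.5871 0.1516 0.03  ]
top 10014 [508.3 206.1] [ 0.5906 -0.93    0.03  ]
top 116 [285.9 190.4] [ 0.6232 -0.1257  0.03  ]
top 109 [248.8 190.6] [0.618  0.0073 0.03  ]
top 85 [335.8 196.3] [ 0.6069 -0.3058  0.03  ]
top 237 [240.5 205.6] [0.5619 0.0346 0.03  ]
top 87 [336.9 224.5] [ 0.5043 -0.3099  0.03  ]
top 113 [139.1 235.9] [0.4426 0.3829 0.03  ]
top 86 [334.3 242.4] [ 0.4401 -0.3006  0.03  ]
top 1500 [547.  387.9] [-0.0227 -1.0044  0.03  ]
at [0.4428 0.3828 0.133 ] xyz [0.0013 0.0012 0.106 ] w [-0.    0.11  0.19] j7 -0.65
```

```bash
python3 -m handwheel '[{"x":0.004,"y":0.001,"z":0.03,"wx":0,"wy":0,"wz":0},{"x":0.004,"y":0.001,"z":0.06,"wx":0,"wy":0,"wz":0},{"x":0.004,"y":0.001,"z":0.085,"wx":0,"wy":0,"wz":0},{"x":0.004,"y":0.001,"z":0.1,"wx":0,"wy":0,"wz":0},{"x":0.004,"y":0.001,"z":0.107,"wx":0,"wy":0,"wz":0},{"x":0.004,"y":0.001,"z":0.107,"wx":0,"wy":0,"wz":0}]' 0.07
python3 -m handwheel '[{"x":0,"y":0,"z":0,"wx":0,"wy":0,"wz":0},{"x":0,"y":0,"z":0,"wx":0,"wy":0,"wz":0},{"x":0,"y":0,"z":0,"wx":0,"wy":0,"wz":0},{"x":0,"y":0,"z":0,"wx":0,"wy":0,"wz":0},{"x":0,"y":0,"z":0,"wx":0,"wy":0,"wz":0},{"x":0,"y":0,"z":0,"wx":0,"wy":0,"wz":0},{"x":0,"y":0,"z":0,"wx":0,"wy":0,"wz":0},{"x":0,"y":0,"z":0,"wx":0,"wy":0,"wz":0},{"x":0,"y":0,"z":0,"wx":0,"wy":0,"wz":0},{"x":0,"y":0,"z":0,"wx":0,"wy":0,"wz":0}]' 0 30
python3 -m handwheel '[{"x":0,"y":0,"z":-0.02,"wx":0,"wy":0,"wz":0},{"x":0,"y":0,"z":-0.05,"wx":0,"wy":0,"wz":0},{"x":0,"y":0,"z":-0.09,"wx":0,"wy":0,"wz":0},{"x":0,"y":0,"z":-0.13,"wx":0,"wy":0,"wz":0},{"x":0,"y":0,"z":-0.17,"wx":0,"wy":0,"wz":0},{"x":0,"y":0,"z":-0.19,"wx":0,"wy":0,"wz":0},{"x":0,"y":0,"z":-0.19,"wx":0,"wy":0,"wz":0}]'
python3 go.py .622 .05 .215 1.7
```

```text
time: 14.4
position: [0.4435, 0.387, 0.0261]
tool_rot: [2.184, 2.257, -0.002]
ft_force: [-0.7, 0.1, 0.3]
grip_width: 0.806
grip_force: 0.0
time: 15.23
position: [0.4429, 0.3889, 0.0266]
tool_rot: [2.182, 2.26, 0.0]
ft_force: [0.9, 1.2, 1.1]
grip_width: 0.293
grip_force: 30.0
time: 15.82
position: [0.4451, 0.3907, 0.2226]
tool_rot: [-2.182, -2.26, -0.016]
ft_force: [1.3, -0.5, -1.2]
grip_width: 0.287
grip_force: 30.0
at [0.4451 0.3907 0.2226] xyz [-0.3468  0.1648  0.0062] w [ 0.39 -0.42  0.31] j7 -0.67
```

```bash
python3 -m handwheel '[{"x":-0.03,"y":0.015,"z":0,"wx":0,"wy":0,"wz":0},{"x":-0.065,"y":0.033,"z":0,"wx":0,"wy":0,"wz":0},{"x":-0.1,"y":0.05,"z":0,"wx":0,"wy":0,"wz":0},{"x":-0.135,"y":0.067,"z":0,"wx":0,"wy":0,"wz":0},{"x":-0.17,"y":0.084,"z":0,"wx":0,"wy":0,"wz":0},{"x":-0.205,"y":0.102,"z":0,"wx":0,"wy":0,"wz":0},{"x":-0.24,"y":0.12,"z":0,"wx":0,"wy":0,"wz":0},{"x":-0.275,"y":0.137,"z":0,"wx":0,"wy":0,"wz":0},{"x":-0.31,"y":0.155,"z":0,"wx":0,"wy":0,"wz":0},{"x":-0.346,"y":0.172,"z":0.0,"wx":0,"wy":0,"wz":0}]'
python3 -m handwheel '[{"x":0,"y":0,"z":0.0,"wx":0,"wy":0,"wz":0},{"x":0,"y":0,"z":0.04,"wx":0,"wy":0,"wz":0},{"x":0,"y":0,"z":0.08,"wx":0,"wy":0,"wz":0},{"x":0,"y":0,"z":0.11,"wx":0,"wy":0,"wz":0},{"x":0,"y":0,"z":0.13,"wx":0,"wy":0,"wz":0},{"x":0,"y":0,"z":0.14,"wx":0,"wy":0,"wz":0},{"x":0,"y":0,"z":0.14,"wx":0,"wy":0,"wz":0}]'
```

```text
time: 16.65
position: [0.6266, 0.0476, 0.2148]
tool_rot: [-2.18, -2.26, 0.003]
ft_force: [1.0, 1.2, -0.2]
grip_width: 0.29
grip_force: 30.0
time: 17.23
position: [0.6245, 0.0493, 0.0733]
tool_rot: [-2.18, -2.258, 0.007]
ft_force: [0.5, -0.3, -0.7]
grip_width: 0.287
grip_force: 30.0
```

```bash
python3 -m handwheel '[{"x":0,"y":0,"z":0.01,"wx":0,"wy":0,"wz":0},{"x":0,"y":0,"z":0.01,"wx":0,"wy":0,"wz":0},{"x":0,"y":0,"z":0.01,"wx":0,"wy":0,"wz":0}]'
python3 -m handwheel '[{"x":0,"y":0,"z":0,"wx":0,"wy":0,"wz":0},{"x":0,"y":0,"z":0,"wx":0,"wy":0,"wz":0},{"x":0,"y":0,"z":0,"wx":0,"wy":0,"wz":0},{"x":0,"y":0,"z":-0.02,"wx":0,"wy":0,"wz":0},{"x":0,"y":0,"z":-0.06,"wx":0,"wy":0,"wz":0},{"x":0,"y":0,"z":-0.1,"wx":0,"wy":0,"wz":0},{"x":0,"y":0,"z":-0.14,"wx":0,"wy":0,"wz":0},{"x":0,"y":0,"z":-0.17,"wx":0,"wy":0,"wz":0},{"x":0,"y":0,"z":-0.17,"wx":0,"wy":0,"wz":0}]' 0.05
cat > sp.py <<'E'
# spanner 24: orange grip & prongs from top image
from h import *
im=snap("top");hsv=cv2.cvtColor(im,cv2.COLOR_BGR2HSV)
m=((hsv[...,0]>10)&(hsv[...,0]<25)&(hsv[...,1]>150)).astype(np.uint8);m[:,:318]=0;m[:,385:]=0
n,l,s,c=cv2.connectedComponentsWithStats(m)
for i in range(1,n):
    if s[i,4]>30:print("grip",np.round(c[i],1),np.round(p2w("top",c[i],.028)[0],4))
g=((hsv[...,1]<40)&(hsv[...,2]>225)).astype(np.uint8);g[:,:330]=0;g[:,380:]=0;g[:180]=0;g[255:]=0
n,l,s,c=cv2.connectedComponentsWithStats(g)
for i in range(1,n):
    if s[i,4]>30:
        ys,xs=np.nonzero(l==i);W=p2w("top",np.c_[xs,ys],.015)[:,:2]
        print("steel",s[i],cv2.minAreaRect((W*1000).astype(np.float32)),np.round(np.polyfit(W[:,1],W[:,0],1),4))
E
python3 sp.py; python3 wt.py w8|grep wrist
```

```text
time: 17.48
position: [0.6295, 0.0494, 0.0691]
tool_rot: [2.179, 2.258, 0.008]
ft_force: [0.6, -0.7, 3.8]
grip_width: 0.293
grip_force: 30.0
time: 18.23
position: [0.63, 0.0486, 0.2441]
tool_rot: [2.178, 2.255, 0.015]
ft_force: [1.0, -0.1, 0.4]
grip_width: 0.571
grip_force: 0.0
grip [335.4 196.7] [ 0.6062 -0.3046  0.028 ]
grip [336.6 224.5] [ 0.5043 -0.3088  0.028 ]
grip [333.9 242.6] [ 0.4393 -0.2994  0.028 ]
steel [342 194  32  13 185] ((601.8225708007812, -387.3312072753906), (113.18659973144531, 44.53753662109375), 88.86389923095703) [0.0441 0.6209]
steel [344 218  32  15 181] ((507.57415771484375, -392.9588928222656), (51.020511627197266, 110.85939025878906), 1.771519422531128) [0.0518 0.5276]
steel [341 241  32  12 183] ((433.46673583984375, -382.03729248046875), (111.93997955322266, 35.628868103027344), 85.9585189819336) [0.0811 0.4653]
wrist 2065 [218. 199.] [201 151  35 101] [0.5557 0.0339 0.03  ]
wrist 1265 [295. 189.] [272 161  46  56] [0.646  0.0495 0.03  ]
wrist 1210 [255. 227.] [241 199  32  54] [0.6008 0.0016 0.03  ]
wrist 591 [391. 271.] [380 243  20  56] [ 0.777 -0.053  0.03 ]
wrist 586 [170. 271.] [163 244  19  55] [ 0.4897 -0.0627  0.03  ]
wrist 3636 [343. 314.] [174 297 324  28] [ 0.7195 -0.1171  0.03  ]
```

All four weights are in the pan. Steel outer widths measure 44.5, 51 and 35.6 mm. The candidates at top pixels (335,197), (337,224) and (334,243) are therefore 24, 36 and 16, and the first, orange-gripped one is meant. I turn the gripper half round so the wrist camera can see the jaw while holding the tail.

```bash
python3 -m handwheel '[{"x":-0.035,"y":-0.003,"z":0,"wx":0,"wy":0,"wz":7},{"x":-0.07,"y":-0.006,"z":0,"wx":0,"wy":0,"wz":14},{"x":-0.105,"y":-0.01,"z":0,"wx":0,"wy":0,"wz":21},{"x":-0.14,"y":-0.014,"z":0,"wx":0,"wy":0,"wz":28},{"x":-0.175,"y":-0.018,"z":0,"wx":0,"wy":0,"wz":35},{"x":-0.21,"y":-0.022,"z":0,"wx":0,"wy":0,"wz":42},{"x":-0.245,"y":-0.026,"z":0,"wx":0,"wy":0,"wz":49},{"x":-0.28,"y":-0.03,"z":0,"wx":0,"wy":0,"wz":56},{"x":-0.315,"y":-0.033,"z":0,"wx":0,"wy":0,"wz":63},{"x":-0.35,"y":-0.036,"z":0,"wx":0,"wy":0,"wz":70}]' 0.05
python3 -m handwheel '[{"x":0,"y":0,"z":0,"wx":0,"wy":0,"wz":7},{"x":0,"y":0,"z":0,"wx":0,"wy":0,"wz":14},{"x":0,"y":0,"z":0,"wx":0,"wy":0,"wz":21},{"x":0,"y":0,"z":0,"wx":0,"wy":0,"wz":28},{"x":0,"y":0,"z":0,"wx":0,"wy":0,"wz":35},{"x":0,"y":0,"z":0,"wx":0,"wy":0,"wz":42},{"x":0,"y":0,"z":0,"wx":0,"wy":0,"wz":49},{"x":0,"y":0,"z":0,"wx":0,"wy":0,"wz":56},{"x":0,"y":0,"z":0,"wx":0,"wy":0,"wz":63},{"x":0,"y":0,"z":0,"wx":0,"wy":0,"wz":70}]'
python3 -m handwheel '[{"x":0,"y":0,"z":0,"wx":0,"wy":0,"wz":7},{"x":0,"y":0,"z":0,"wx":0,"wy":0,"wz":14},{"x":0,"y":0,"z":0,"wx":0,"wy":0,"wz":21},{"x":0,"y":0,"z":0,"wx":0,"wy":0,"wz":28},{"x":0,"y":0,"z":0,"wx":0,"wy":0,"wz":35},{"x":0,"y":0,"z":0,"wx":0,"wy":0,"wz":42},{"x":0,"y":0,"z":0,"wx":0,"wy":0,"wz":43},{"x":0,"y":0,"z":0,"wx":0,"wy":0,"wz":43}]'
python3 go.py .606 -.305 .1 178.5
python3 - <<'E'
import sys;sys.path.insert(0,'.')
from h import *
print(ctrl.get_state()["joint_positions"].round(2));pose=tool();im=snap("wrist","w9")
print(w2wr([[.606,-.305,.031],[.602,-.424,.015]],pose))
E
```

```text
time: 19.22
position: [0.6018, -0.3029, 0.2342]
tool_rot: [-3.083, -0.59, 0.005]
ft_force: [0.7, -1.0, 0.7]
grip_width: 0.571
grip_force: 0.0
time: 20.05
position: [0.6021, -0.3014, 0.234]
tool_rot: [2.866, -1.287, -0.006]
ft_force: [-0.3, 0.7, -0.5]
grip_width: 0.574
grip_force: 0.0
time: 20.72
position: [0.6024, -0.3016, 0.2347]
tool_rot: [2.203, -2.238, -0.004]
ft_force: [1.0, 0.6, -0.6]
grip_width: 0.576
grip_force: 0.0
at [ 0.6024 -0.3016  0.2347] xyz [ 0.0035 -0.004   0.1347] w [0.15 0.06 0.61] j7 -2.34
[-0.35  0.62  1.2   1.4  -0.57  1.51 -2.34]
[[277.62477441 186.48121021]
 [279.63854102  83.56322079]]
```

View pics/w9.png

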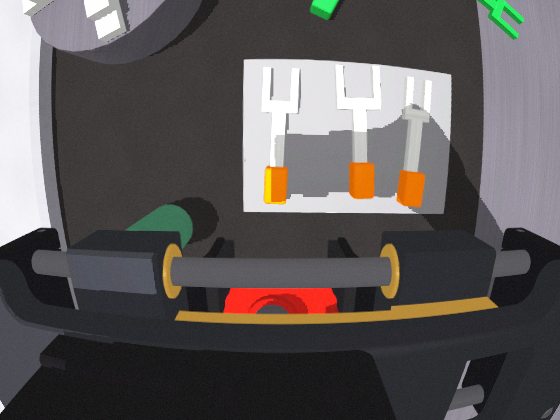

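The 24 spanner shows its grip at (276,185) and its fork at (281,90) in the wrist view, with the gripper aligned over it. The other two are clearly separate: fork outer width 37 px here, against 45 and 27.

```bash
python3 - <<'E'
import sys;sys.path.insert(0,'.')
from h import *
import go
g=wr2w((276,185),.031)[0];j=wr2w((280.5,90),.015)[0];print(g,j)
h=np.degrees(np.arctan2(*(j-g)[1::-1]));print("heading",h,np.linalg.norm((j-g)[:2]))
go.plan(g[0],g[1],.1,h+270)
E
```

```text
[ 0.60815572 -0.30682456  0.031     ] [ 0.60155261 -0.41650569  0.015     ]
heading -93.44520459394884 0.10987971649294108
at [ 0.6026 -0.3017  0.2351] xyz [ 0.0052 -0.0059  0.1351] w [0.12 0.04 2.61] j7 -2.34
```

```bash
python3 -m handwheel '[{"x":0.0045,"y":-0.005,"z":0.03,"wx":0,"wy":0,"wz":1.9},{"x":0.0045,"y":-0.005,"z":0.07,"wx":0,"wy":0,"wz":1.9},{"x":0.0045,"y":-0.005,"z":0.11,"wx":0,"wy":0,"wz":1.9},{"x":0.0045,"y":-0.005,"z":0.15,"wx":0,"wy":0,"wz":1.9},{"x":0.0045,"y":-0.005,"z":0.18,"wx":0,"wy":0,"wz":1.9},{"x":0.0045,"y":-0.005,"z":0.18,"wx":0,"wy":0,"wz":1.9}]'
python3 - <<'E'
import sys;sys.path.insert(0,'.')
from h import *
import go
pose=tool();im=snap("wrist","w10");hsv=cv2.cvtColor(im,cv2.COLOR_BGR2HSV)
m=((hsv[...,0]>4)&(hsv[...,0]<25)&(hsv[...,1]>150)&(hsv[...,2]>90)).astype(np.uint8);m[238:]=0
n,l,s,c=cv2.connectedComponentsWithStats(m)
for i in range(1,n):
    if s[i,4]>100:print(s[i],c[i].round(1),wr2w(c[i],.031,pose)[0].round(4))
go.plan(.607,-.306,.009,177.3)
E
```

```text
time: 21.27
position: [0.6041, -0.3032, 0.0489]
tool_rot: [2.165, -2.272, -0.018]
ft_force: [-1.9, 0.7, -1.3]
grip_width: 0.578
grip_force: 0.0
[ 405  185   50   46 2110] [428.9 208.6] [ 0.5127 -0.3205  0.031 ]
[ 251  197   45   41 1662] [273.3 218.7] [ 0.608  -0.3191  0.031 ]
[ 477  196   50   42 1555] [500.  216.5] [ 0.4542 -0.3123  0.031 ]
at [ 0.6058 -0.3048  0.0529] xyz [ 0.0013 -0.0015  0.0439] w [ 0.37  0.16 -0.09] j7 -2.28
```

```bash
python3 -m handwheel '[{"x":0.0013,"y":-0.002,"z":0.015,"wx":0.4,"wy":0.2,"wz":0},{"x":0.0013,"y":-0.002,"z":0.03,"wx":0.4,"wy":0.2,"wz":0},{"x":0.0013,"y":-0.002,"z":0.04,"wx":0.4,"wy":0.2,"wz":0},{"x":0.0013,"y":-0.002,"z":0.0435,"wx":0.4,"wy":0.2,"wz":0},{"x":0.0013,"y":-0.002,"z":0.0435,"wx":0.4,"wy":0.2,"wz":0},{"x":0.0013,"y":-0.002,"z":0.0435,"wx":0.4,"wy":0.2,"wz":0}]'
python3 -m handwheel '[{"x":0,"y":0,"z":0,"wx":0,"wy":0,"wz":0},{"x":0,"y":0,"z":0,"wx":0,"wy":0,"wz":0},{"x":0,"y":0,"z":0,"wx":0,"wy":0,"wz":0},{"x":0,"y":0,"z":0,"wx":0,"wy":0,"wz":0},{"x":0,"y":0,"z":0,"wx":0,"wy":0,"wz":0},{"x":0,"y":0,"z":0,"wx":0,"wy":0,"wz":0},{"x":0,"y":0,"z":0,"wx":0,"wy":0,"wz":0},{"x":0,"y":0,"z":0,"wx":0,"wy":0,"wz":0}]' 0 60
python3 go.py .607 -.306 .009 177.3
```

```text
time: 21.82
position: [0.6103, -0.3082, 0.0137]
tool_rot: [-2.163, 2.274, -0.013]
ft_force: [-0.5, -0.2, 0.6]
grip_width: 0.577
grip_force: 0.0
time: 22.48
position: [0.6098, -0.308, 0.0134]
tool_rot: [-2.163, 2.275, -0.011]
ft_force: [-1.7, 0.6, 2.8]
grip_width: 0.289
grip_force: 59.6
at [ 0.6098 -0.308   0.0134] xyz [-0.0019  0.003   0.0043] w [-0.39 -0.19 -0.18] j7 -2.26
```

```bash
python3 -m handwheel '[{"x":0,"y":0,"z":-0.01,"wx":0,"wy":0,"wz":0},{"x":0,"y":0,"z":-0.03,"wx":0,"wy":0,"wz":0},{"x":0,"y":0,"z":-0.06,"wx":0,"wy":0,"wz":0},{"x":0,"y":0,"z":-0.1,"wx":0,"wy":0,"wz":0},{"x":0,"y":0,"z":-0.14,"wx":0,"wy":0,"wz":0},{"x":0,"y":0,"z":-0.17,"wx":0,"wy":0,"wz":0},{"x":0,"y":0,"z":-0.19,"wx":0,"wy":0,"wz":0},{"x":0,"y":0,"z":-0.19,"wx":0,"wy":0,"wz":0},{"x":0,"y":0,"z":-0.19,"wx":0,"wy":0,"wz":0}]'
python3 - <<'E'
import sys;sys.path.insert(0,'.')
from h import *
pose=tool();im=snap("wrist","w11")
cv2.imwrite("pics/w11c.png",cv2.resize(im[0:260,170:390],None,fx=2.3,fy=2.3,interpolation=cv2.INTER_CUBIC))
s=ctrl.get_state();print(s["grip_width"],s["position"])
E
```

```text
time: 23.23
position: [0.6091, -0.3074, 0.2039]
tool_rot: [-2.162, 2.274, -0.014]
ft_force: [-0.1, 0.1, -2.9]
grip_width: 0.292
grip_force: 59.6
0.2923687418625948 [ 0.60851238 -0.3066382   0.20212723]
```

View pics/w11c.png

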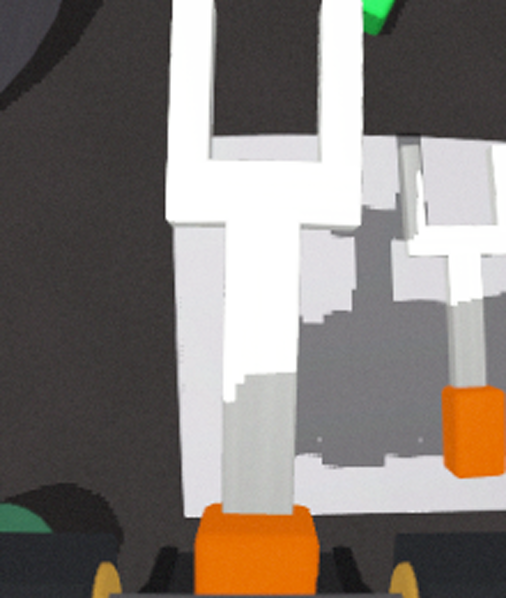

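The spanner hangs straight in the grip. The jaw's inner back edge is at (285,70) and the neck centre at (282,222) in full-picture pixels.

```bash
cat >> h.py <<'E'
def wr2t(uv,zt): # wrist pixel -> tool frame point at tool z
    return wr2w(uv,-zt,(np.zeros(3),R.from_rotvec([np.pi,0,0])))*[1,-1,-1]
E
python3 - <<'E'
import sys;sys.path.insert(0,'.')
from h import *
from f import F
q=lambda a,b:(170+a/2.3,b/2.3)
for zt in(-.002,-.005):
    for p in((265,160),(266.5,100),(264,222),(262,300),(258,505)):print(zt,p,wr2t(q(*p),zt)[0].round(4))
b=F(.02,-.15,.088);print("barrel",b)
import go; go.plan(*F(-.102,-.15,.2),91.7)
E
```

```text
-0.002 (265, 160) [ 0.0958  0.0014 -0.002 ]
-0.002 (266.5, 100) [ 0.1094  0.0017 -0.002 ]
-0.002 (264, 222) [ 0.0823  0.0012 -0.002 ]
-0.002 (262, 300) [ 0.0655  0.0008 -0.002 ]
-0.002 (258, 505) [ 0.0207  0.0001 -0.002 ]
-0.005 (265, 160) [ 0.0952  0.0014 -0.005 ]
-0.005 (266.5, 100) [ 0.1085  0.0017 -0.005 ]
-0.005 (264, 222) [ 0.0819  0.0012 -0.005 ]
-0.005 (262, 300) [ 0.0655  0.0008 -0.005 ]
-0.005 (258, 505) [ 0.0215  0.0001 -0.005 ]
barrel [ 0.61712102 -0.12634146  0.088     ]
at [ 0.6085 -0.3066  0.2021] xyz [-0.1707  0.1221  0.001 ] w [-0.39  0.18 85.42] j7 -2.36
```

```bash
python3 -m handwheel '[{"x":-0.01,"y":0.007,"z":0,"wx":0,"wy":0,"wz":-5},{"x":-0.028,"y":0.019,"z":0,"wx":0,"wy":0,"wz":-11},{"x":-0.046,"y":0.031,"z":0,"wx":0,"wy":0,"wz":-17},{"x":-0.064,"y":0.043,"z":0,"wx":0,"wy":0,"wz":-23},{"x":-0.082,"y":0.055,"z":0,"wx":0,"wy":0,"wz":-29},{"x":-0.1,"y":0.067,"z":0,"wx":0,"wy":0,"wz":-35},{"x":-0.118,"y":0.079,"z":0,"wx":0,"wy":0,"wz":-41},{"x":-0.136,"y":0.091,"z":0,"wx":0,"wy":0,"wz":-47},{"x":-0.154,"y":0.104,"z":0,"wx":0,"wy":0,"wz":-53},{"x":-0.17,"y":0.1155,"z":0,"wx":0,"wy":0,"wz":-58}]'
python3 -m handwheel '[{"x":0,"y":0,"z":0,"wx":0,"wy":0,"wz":-6},{"x":0,"y":0,"z":0,"wx":0,"wy":0,"wz":-12},{"x":0,"y":0,"z":0,"wx":0,"wy":0,"wz":-18},{"x":0,"y":0,"z":0,"wx":0,"wy":0,"wz":-24},{"x":0,"y":0,"z":0,"wx":0,"wy":0,"wz":-29},{"x":0,"y":0,"z":0,"wx":0,"wy":0,"wz":-33},{"x":0,"y":0,"z":0,"wx":0,"wy":0,"wz":-36.5},{"x":0,"y":0,"z":0,"wx":0,"wy":0,"wz":-36.5},{"x":0,"y":0,"z":0,"wx":0,"wy":0,"wz":-36.5}]'
python3 - <<'E'
import sys;sys.path.insert(0,'.')
from h import *
from f import F
import go
b=F(.02,-.15,.106);d=F(1,0,0)-F(0,0,0);n=F(0,1,0)-F(0,0,0)
# tool +x = spanner x dir d ; tool y = z x x = -Z x d = -n
t=b-.1155*d+.0017*n
go.plan(t[0],t[1],.15,91.7+180)
pose=tool();im=snap("wrist","w12")
print("head predicted",w2wr([b,b+.017*d+.01*n,b+.017*d-.01*n,b-.017*d+.01*n,b-.017*d-.01*n],pose).round(1))
E
```

```text
time: 24.12
position: [0.4998, -0.1297, 0.1992]
tool_rot: [2.997, -0.931, 0.006]
ft_force: [0.1, 0.8, -1.8]
grip_width: 0.292
grip_force: 59.6
time: 24.87
position: [0.5009, -0.1312, 0.2002]
tool_rot: [3.137, 0.042, 0.006]
ft_force: [-0.3, 0.2, -2.0]
grip_width: 0.296
grip_force: 59.6
at [ 0.5009 -0.1312  0.2002] xyz [ 0.0006 -0.0033  0.0502] w [ 0.24 -0.23 -0.16] j7 -1.28
head predicted [[279.1  68.3]
 [266.3  48. ]
 [291.8  47.9]
 [266.2  89.3]
 [292.   89.3]]
```

```bash
python3 - <<'E'
import cv2
im=cv2.imread("pics/w12.png");cv2.imwrite("pics/w12c.png",cv2.resize(im[0:150,200:360],None,fx=4,fy=4,interpolation=cv2.INTER_CUBIC))
E
```

```text
(no output)
```

View pics/w12c.png

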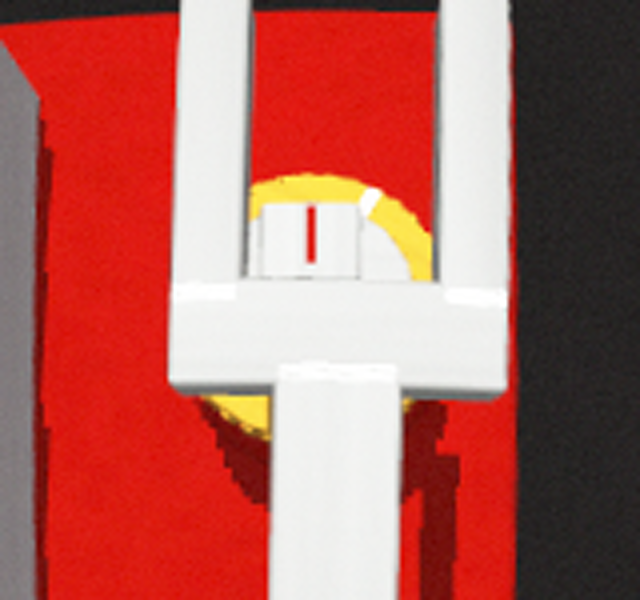

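The head is at full-pixel columns 265.5–289.5 with its far edge at row 50.8, and the red index mark is straight. The jaw opening is centred at column 285.9. Computing the correction.

```bash
cat > rel.py <<'E'
from h import *
# head far-edge mid pixel (world z .106), jaw centre pixel; prints head centre in tool frame and needed shift after turning wz
def rel(head_far,jaw_y=.0017,jaw_x=.1155,wz=0.):
    p,r=tool();h=r.inv().apply(wr2w(head_far,.106)[0]-p);h[0]-=.017
    j=R.from_euler('z',wz,degrees=True).apply([jaw_x,jaw_y,0])
    print("head",h.round(4),"shift",(h-j).round(4),"TCP",p.round(4))
E
python3 - <<'E'
from rel import rel
rel((277.5,50.75));rel((277.5,50.75),wz=-1.2)
E
```

```text
head [ 0.1136 -0.0033  0.0951] shift [-0.0019 -0.005   0.0951] TCP [ 0.5011 -0.1313  0.2005]
head [ 0.1136 -0.0033  0.0951] shift [-0.0019 -0.0026  0.0951] TCP [ 0.5011 -0.1313  0.2005]
```

```bash
python3 -m handwheel '[{"x":-0.002,"y":-0.0026,"z":0.01,"wx":0,"wy":0,"wz":-1.2},{"x":-0.002,"y":-0.0026,"z":0.03,"wx":0,"wy":0,"wz":-1.2},{"x":-0.002,"y":-0.0026,"z":0.05,"wx":0,"wy":0,"wz":-1.2},{"x":-0.002,"y":-0.0026,"z":0.06,"wx":0,"wy":0,"wz":-1.2},{"x":-0.002,"y":-0.0026,"z":0.06,"wx":0,"wy":0,"wz":-1.2},{"x":-0.002,"y":-0.0026,"z":0.06,"wx":0,"wy":0,"wz":-1.2},{"x":-0.002,"y":-0.0026,"z":0.06,"wx":0,"wy":0,"wz":-1.2}]'
python3 - <<'E'
import sys;sys.path.insert(0,'.')
from h import *
im=snap("wrist","w13")
print(tool()[0])
hsv=cv2.cvtColor(im,cv2.COLOR_BGR2HSV).astype(int)
# red index mark on the head, inside the jaw window
sub=hsv[0:75,255:310];m=((sub[...,0]<8)|(sub[...,0]>172))&(sub[...,1]>120)
for r in range(10,75,5):print(r,"".join("#" if a else ("y" if (15<h<35 and s>100) else ("." if s<60 else "o")) for a,h,s in zip(m[r],sub[r,:,0],sub[r,:,1])), )
for r in(40,50,55,60,65):print(r,im[r,250:316,1])
E
```

```text
time: 25.5
position: [0.5009, -0.1296, 0.1424]
tool_rot: [3.136, 0.077, 0.012]
ft_force: [0.4, -0.2, -2.9]
grip_width: 0.296
grip_force: 59.6
[ 0.50108243 -0.12956026  0.14260876]
10 ........o#############################################.
15 ........##############################################.
20 ........##############################################.
25 ........##oyyyyyyyyyyyyyyyyyyyyyyyyyyyyyyyyyo#########.
30 .......oyyyyyo..............###...................yyyy.
35 .......oyy..................###................yyyyyyo.
40 ...........................o##o........................
45 ...........................o###........................
50 .......................................................
55 .......................................................
60 .......................................................
65 .......................................................
70 .......................................................
40 [239 240 240 239 238 238 237 236 238 233 204 125 147 243 243 243 243 229
 158 138 236 244 243 243 242 244 244 244 244 244 239 236 139  27  25 126
 228
[... 506 characters left out ...]
6 245 242 239 239 240 240 240 240
 240 241 241 242 241 239 239 238 240 240 240 240 230 196 231 244 244 244
 244 243 243 234 137 149 211 239 243 241 242 241]
60 [239 239 239 237 240 239 238 238 240 223 170 112 129 140 144 145 144 126
 131 244 245 244 244 244 244 245 245 246 245 242 239 238 240 240 239 240
 241 242 243 242 242 241 239 237 240 241 239 240 229 206 223 241 241 241
 240 239 240 235 108 147 219 238 243 241 241 240]
65 [240 241 242 240 240 239 239 240 239 218 167 116 138 148 147 148 144 130
 137 244 245 245 244 244 244 245 245 246 245 241 238 239 240 240 240 238
 240 241 241 243 242 241 238 238 238 239 240 240 225 215 233 243 243 242
 243 242 242 230 109 135 226 241 243 243 242 242]
```

```bash
python3 - <<'E'
from h import *
p,r=tool()
for px in((268.5,55),(299,55),(283.6,55)):print(r.inv().apply(wr2w(px,.106)[0]-p).round(4))
print(wr2t((260.5,55),-.0035),wr2t((310,55),-.0035))
im=cv2.imread("pics/w13.png");print(im[15:60,275,1],im[15:60,290,1],im[15:60,275,0])
E
```

```text
[ 0.113  -0.0082  0.0375]
[0.1131 0.0103 0.0376]
[0.113  0.001  0.0376]
[[ 0.10304664 -0.01052111 -0.0035    ]] [[ 0.10318699  0.01337301 -0.0035    ]]
[ 20  27  30  25  24  25  25  59 208 222 182 220 215 227 240 242 244 243
 244 243 244 244 243 243 243 244 243 243 243 244 244 244 244 243 244 243
 244 243 244 244 244 245 244 244 245] [ 23  26  29  26  26  27  24  58 221 227 227 226 227 227 235 243 243 243
 242 243 243 243 243 243 244 244 244 244 243 242 244 242 243 243 244 243
 241 241 241 242 241 242 241 241 241] [ 14  20  19  19  15  13  14  21  68  73  61  77  72 192 238 241 243 241
 242 242 242 242 243 242 242 242 242 242 242 241 242 242 242 241 241 242
 242 242 242 244 242 244 243 243 244]
```

```bash
python3 - <<'E'
from h import *
p,r=tool()
f=lambda px,z:r.inv().apply(wr2w(px,z)[0]-p).round(4)
print("head",f((275,28.3),.106)-[.017,0,0],"flange",f((283,28.3),.088),"ring",f((283,22.3),.082)-[.03,0,0],f((283,22.3),.07)-[.03,0,0])
for row in(67,68,69,70,71,72):print(row,wr2t((285,row),-.0035))
im=cv2.imread("pics/w13.png");print(im[60:80,285,1],im[60:80,270,1])
E
```

```text
head [ 0.1138 -0.0043  0.0377] flange [0.1368 0.0007 0.0558] ring [0.1134 0.0007 0.0618] [0.1177 0.0008 0.0739]
67 [[ 0.09683264  0.00129585 -0.0035    ]]
68 [[ 0.09632588  0.00129615 -0.0035    ]]
69 [[ 0.09581975  0.00129647 -0.0035    ]]
70 [[ 0.09531423  0.0012968  -0.0035    ]]
71 [[ 0.09480932  0.00129714 -0.0035    ]]
72 [[ 0.09430502  0.00129749 -0.0035    ]]
[240 240 240 239 238 238 240 239 240 220 237 242 242 241 242 242 242 242
 240 240] [245 244 245 245 244 245 245 245 245 227 236 244 242 243 242 242 243 242
 242 242]
```

```bash
python3 -m handwheel '[{"x":-0.002,"y":-0.0003,"z":0.005,"wx":0,"wy":0,"wz":0},{"x":-0.002,"y":-0.0003,"z":0.012,"wx":0,"wy":0,"wz":0},{"x":-0.002,"y":-0.0003,"z":0.02,"wx":0,"wy":0,"wz":0},{"x":-0.002,"y":-0.0003,"z":0.026,"wx":0,"wy":0,"wz":0},{"x":-0.002,"y":-0.0003,"z":0.03,"wx":0,"wy":0,"wz":0},{"x":-0.002,"y":-0.0003,"z":0.033,"wx":0,"wy":0,"wz":0},{"x":-0.002,"y":-0.0003,"z":0.036,"wx":0,"wy":0,"wz":0},{"x":-0.002,"y":-0.0003,"z":0.036,"wx":0,"wy":0,"wz":0}]'
python3 - <<'E'
from h import *
s=ctrl.get_state();print(s["position"],s["ft_force"].round(1),s["torque"].round(2))
E
```

```text
time: 26.22
position: [0.4981, -0.1293, 0.105]
tool_rot: [3.136, 0.077, 0.009]
ft_force: [-0.1, 0.2, -2.5]
grip_width: 0.291
grip_force: 59.6
[ 0.49813165 -0.12927532  0.10499202] [-0.1  0.2 -2.5] [-0.02  0.31 -0.02]
```

```bash
python3 -m handwheel '[{"x":0,"y":0,"z":0.002,"wx":0,"wy":0,"wz":0},{"x":0,"y":0,"z":0.004,"wx":0,"wy":0,"wz":0},{"x":0,"y":0,"z":0.005,"wx":0,"wy":0,"wz":0},{"x":0,"y":0,"z":0.006,"wx":0,"wy":0,"wz":0}]'
python3 -m handwheel '[{"x":0,"y":0,"z":0.001,"wx":0,"wy":0,"wz":0},{"x":0,"y":0,"z":0.002,"wx":0,"wy":0,"wz":0},{"x":0,"y":0,"z":0.003,"wx":0,"wy":0,"wz":0}]'
python3 - <<'E'
from h import *
s=ctrl.get_state();print(s["position"],s["ft_force"].round(1),s["torque"].round(2))
E
```

```text
time: 26.55
position: [0.4986, -0.1293, 0.0996]
tool_rot: [3.137, 0.077, 0.011]
ft_force: [0.5, -0.2, -1.9]
grip_width: 0.297
grip_force: 59.6
time: 26.8
position: [0.4985, -0.1294, 0.0977]
tool_rot: [3.138, 0.077, 0.009]
ft_force: [-7.4, 1.6, 16.9]
grip_width: 0.293
grip_force: 59.6
[ 0.49846563 -0.12936856  0.0976687 ] [-7.4  1.6 16.9] [0.35 1.64 0.11]
```

```bash
python3 -m handwheel '[{"x":0,"y":0,"z":-0.001,"wx":0,"wy":0,"wz":0},{"x":0,"y":0,"z":-0.001,"wx":0,"wy":0,"wz":0},{"x":0,"y":0,"z":-0.001,"wx":0,"wy":0,"wz":0},{"x":0,"y":0,"z":-0.001,"wx":0,"wy":0,"wz":0},{"x":0,"y":0,"z":-0.001,"wx":0,"wy":0,"wz":0}]' 0.045
python3 -m handwheel '[{"x":0,"y":0,"z":-0.01,"wx":0,"wy":0,"wz":0},{"x":0,"y":0,"z":-0.03,"wx":0,"wy":0,"wz":0},{"x":0,"y":0,"z":-0.06,"wx":0,"wy":0,"wz":0},{"x":-0.01,"y":0,"z":-0.09,"wx":0,"wy":0,"wz":0},{"x":-0.01,"y":0,"z":-0.12,"wx":0,"wy":0,"wz":0},{"x":-0.01,"y":0,"z":-0.12,"wx":0,"wy":0,"wz":0}]'
python3 - <<'E'
from h import *
im=snap("wrist","w14");s=snap("scene")
a=cv2.resize(im[20:260,160:400],(480,480),interpolation=cv2.INTER_CUBIC)
b=cv2.resize(s[200:280,240:292],(312,480),interpolation=cv2.INTER_CUBIC)
cv2.imwrite("pics/w14c.png",np.hstack([a,b]));print(tool()[0])
E
```

```text
time: 27.22
position: [0.4986, -0.1292, 0.0976]
tool_rot: [3.137, 0.077, 0.011]
ft_force: [-0.2, 0.4, 0.2]
grip_width: 0.502
grip_force: 0.0
time: 27.72
position: [0.4909, -0.1306, 0.2234]
tool_rot: [3.139, 0.076, 0.026]
ft_force: [0.5, 0.3, -0.1]
grip_width: 0.515
grip_force: 0.0
[ 0.4887151  -0.12929084  0.2190299 ]
```

View pics/w14c.png

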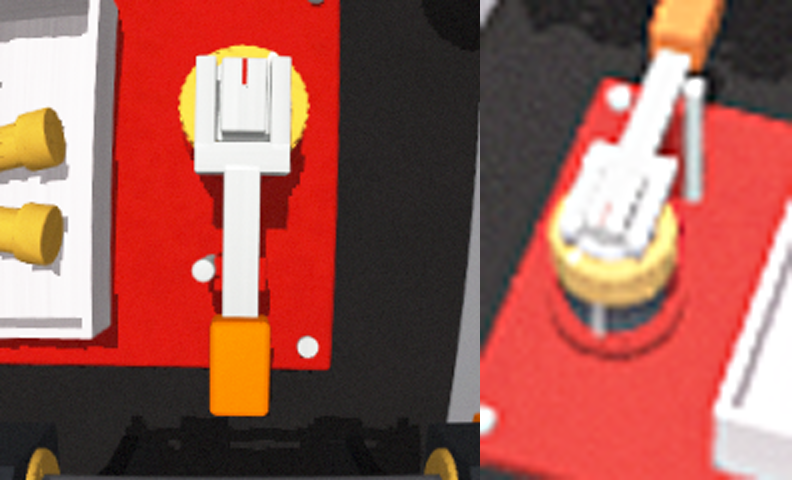

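The jaw is seated over the head (245,95), the neck is beside the post (203,270), and the spanner lies level. Next is the ring, in two strokes with the fingers clear of the neck. Locating the axis precisely.

```bash
python3 - <<'E'
from h import *
from f import F
import go
im=cv2.imread("pics/w14.png");hsv=cv2.cvtColor(im,cv2.COLOR_BGR2HSV)
m=(hsv[...,0]>15)&(hsv[...,0]<35)&(hsv[...,1]>120)&(hsv[...,2]>100);m[:,:240]=0;m[110:]=0;m[:,325:]=0
ys,xs=np.nonzero(m);print(xs.min(),xs.max(),ys.min(),ys.max())
W=wr2w(np.c_[xs,ys],.082)
# fit ring outline: hull points to a circle of 30 mm
h=cv2.convexHull((W[:,:2]*1000).astype(np.float32))[:,0]
from scipy.optimize import least_squares
far=h[h[:,0]>600]
c=least_squares(lambda c:np.hypot(*(far-c).T)-30,[617,-126],loss="soft_l1").x
print("ring far-half fit",c,len(far))
print("head",wr2w((281.5,48.5),.106),F(.02,-.15,0),"flange/head near",tool()[0],ctrl.get_state()["tool_rot"])
go.plan(.614,-.126,.2,-50)
E
```

```text
249 314 43 93
ring far-half fit [ 610.05123393 -123.45082175] 22
head [[ 0.62736017 -0.12251561  0.106     ]] [ 0.61712102 -0.12634146  0.        ] flange/head near [ 0.4887151  -0.12929084  0.2190299 ] [3.13853163 0.07762613 0.01609195]
at [ 0.4887 -0.1293  0.219 ] xyz [0.1251 0.0029 0.0203] w [  0.32  -0.52 -37.17] j7 -1.34
```

```bash
python3 -m handwheel '[{"x":0.02,"y":0,"z":0,"wx":0,"wy":0,"wz":-5},{"x":0.04,"y":0,"z":0,"wx":0,"wy":0,"wz":-11},{"x":0.06,"y":0.001,"z":0,"wx":0,"wy":0,"wz":-17},{"x":0.08,"y":0.001,"z":0,"wx":0,"wy":0,"wz":-23},{"x":0.1,"y":0.002,"z":0,"wx":0,"wy":0,"wz":-29},{"x":0.115,"y":0.002,"z":0,"wx":0,"wy":0,"wz":-34},{"x":0.124,"y":0.002,"z":0,"wx":0,"wy":0,"wz":-38},{"x":0.124,"y":0.002,"z":0,"wx":0,"wy":0,"wz":-38},{"x":0.124,"y":0.002,"z":0,"wx":0,"wy":0,"wz":-38}]' 0.087 40
python3 go.py .6125 -.125 .055 -50; python3 go.py .6125 -.125 .055 -50
```

```text
time: 28.57
position: [0.6109, -0.1257, 0.2168]
tool_rot: [2.94, 1.089, 0.003]
ft_force: [-0.6, -0.7, -1.0]
grip_width: 0.991
grip_force: 0.0
at [ 0.6109 -0.1257  0.2168] xyz [ 0.0017 -0.0005  0.1618] w [0.35 0.02 0.65] j7 -0.45
at [ 0.6109 -0.1257  0.2168] xyz [ 0.0017 -0.0005  0.1618] w [0.35 0.02 0.65] j7 -0.45
```

```bash
python3 -m handwheel '[{"x":0.001,"y":0,"z":0.03,"wx":0,"wy":0,"wz":0},{"x":0.001,"y":0,"z":0.06,"wx":0,"wy":0,"wz":0},{"x":0.001,"y":0,"z":0.09,"wx":0,"wy":0,"wz":0},{"x":0.001,"y":0,"z":0.11,"wx":0,"wy":0,"wz":0},{"x":0.001,"y":0,"z":0.13,"wx":0,"wy":0,"wz":0},{"x":0.001,"y":0,"z":0.145,"wx":0,"wy":0,"wz":0},{"x":0.001,"y":0,"z":0.158,"wx":0,"wy":0,"wz":0},{"x":0.001,"y":0,"z":0.158,"wx":0,"wy":0,"wz":0}]'
python3 -m handwheel '[{"x":0,"y":0,"z":0,"wx":0,"wy":0,"wz":0},{"x":0,"y":0,"z":0,"wx":0,"wy":0,"wz":0},{"x":0,"y":0,"z":0,"wx":0,"wy":0,"wz":0},{"x":0,"y":0,"z":0,"wx":0,"wy":0,"wz":0},{"x":0,"y":0,"z":0,"wx":0,"wy":0,"wz":0},{"x":0,"y":0,"z":0,"wx":0,"wy":0,"wz":0}]' 0.055 20
python3 - <<'E'
from h import *
s=ctrl.get_state();p,r=tool();print(p,"force tool",r.inv().apply(s["ft_force"]).round(1),s["torque"].round(2))
E
```

```text
time: 29.23
position: [0.6114, -0.1247, 0.0578]
tool_rot: [2.941, 1.093, 0.002]
ft_force: [0.4, 0.2, 0.4]
grip_width: 1.004
grip_force: 0.0
time: 29.73
position: [0.6159, -0.1262, 0.0614]
tool_rot: [2.935, 1.091, 0.015]
ft_force: [5.1, -1.5, -1.7]
grip_width: 0.686
grip_force: 19.3
[ 0.6158627  -0.12616189  0.06142541] force tool [2.9 4.5 1.8] [-0.69 -0.85 -0.14]
```

```bash
python3 -m handwheel '[{"x":0.001,"y":0.003,"z":0,"wx":0,"wy":0,"wz":3},{"x":0.001,"y":0.003,"z":0,"wx":0,"wy":0,"wz":8},{"x":0.001,"y":0.003,"z":0,"wx":0,"wy":0,"wz":14},{"x":0.001,"y":0.003,"z":0,"wx":0,"wy":0,"wz":20},{"x":0.001,"y":0.003,"z":0,"wx":0,"wy":0,"wz":26},{"x":0.001,"y":0.003,"z":0,"wx":0,"wy":0,"wz":32},{"x":0.001,"y":0.003,"z":0,"wx":0,"wy":0,"wz":36},{"x":0.001,"y":0.003,"z":0,"wx":0,"wy":0,"wz":36}]' - 35
cat > fs.py <<'E'
from h import *
s=ctrl.get_state();p,r=tool();y=r.apply([0,1,0]);print(p.round(4),"F tool",r.inv().apply(s["ft_force"]).round(1),"M tool",r.inv().apply(s["torque"]).round(2),"heading y",np.degrees(np.arctan2(y[1],y[0])).round(1),"j7",s["joint_positions"][6].round(2),s["grip_width"].round(3))
E
python3 fs.py
```

```text
time: 30.4
position: [0.6158, -0.126, 0.0613]
tool_rot: [3.136, 0.129, 0.008]
ft_force: [-4.4, 2.0, 7.4]
grip_width: 0.681
grip_force: 35.0Traceback (most recent call last):
  File "fs.py", line 2, in <module>
    s=ctrl.get_state();p,r=tool();y=r.apply([0,1,0]);print(p.round(4),"F tool",r.inv().apply(s["ft_force"]).round(1),"M tool",r.inv().apply(s["torque"]).round(2),"heading y",np.degrees(np.arctan2(y[1],y[0])).round(1),"j7",s["joint_positions"][6].round(2),s["grip_width"].round(3))
                                                                                                                                                                                                                                                               ^^^^^^^^^^^^^^^^^^^^^
AttributeError: 'float' object has no attribute 'round'
```

```bash
sed -i 's/s\["grip_width"\].round(3)/s["grip_width"]/' fs.py; python3 fs.py; python3 -m handwheel '[{"x":0,"y":0,"z":0,"wx":0,"wy":0,"wz":5},{"x":0,"y":0,"z":0,"wx":0,"wy":0,"wz":11},{"x":0,"y":0,"z":0,"wx":0,"wy":0,"wz":17},{"x":0,"y":0,"z":0,"wx":0,"wy":0,"wz":23},{"x":0,"y":0,"z":0,"wx":0,"wy":0,"wz":29},{"x":0,"y":0,"z":0,"wx":0,"wy":0,"wz":35},{"x":0,"y":0,"z":0,"wx":0,"wy":0,"wz":39},{"x":0,"y":0,"z":0,"wx":0,"wy":0,"wz":39}]'
python3 fs.py
```

```text
[ 0.6158 -0.126   0.0613] F tool [-4.2 -2.4 -7.4] M tool [ 0.25 -0.95 -0.03] heading y -85.3 j7 -0.91 0.680516994108105
time: 31.07
position: [0.616, -0.1258, 0.0613]
tool_rot: [3.002, -0.922, 0.009]
ft_force: [-2.0, 2.9, 7.2]
grip_width: 0.678
grip_force: 40.4
[ 0.616  -0.1258  0.0613] F tool [-3.2 -1.3 -7.2] M tool [-0.44 -1.26 -0.54] heading y -124.2 j7 -1.51 0.6778317176507038
```

```bash
python3 -m handwheel '[{"x":0,"y":0,"z":0,"wx":0,"wy":0,"wz":0},{"x":0,"y":0,"z":0,"wx":0,"wy":0,"wz":0},{"x":0,"y":0,"z":0,"wx":0,"wy":0,"wz":0},{"x":0,"y":0,"z":0,"wx":0,"wy":0,"wz":0}]' 0.085
python3 -m handwheel '[{"x":0,"y":0,"z":0,"wx":0,"wy":0,"wz":-5},{"x":0,"y":0,"z":0,"wx":0,"wy":0,"wz":-11},{"x":0,"y":0,"z":0,"wx":0,"wy":0,"wz":-18},{"x":0,"y":0,"z":0,"wx":0,"wy":0,"wz":-25},{"x":0,"y":0,"z":0,"wx":0,"wy":0,"wz":-32},{"x":0,"y":0,"z":0,"wx":0,"wy":0,"wz":-39},{"x":0,"y":0,"z":0,"wx":0,"wy":0,"wz":-46},{"x":0,"y":0,"z":0,"wx":0,"wy":0,"wz":-53},{"x":0,"y":0,"z":0,"wx":0,"wy":0,"wz":-60},{"x":0,"y":0,"z":0,"wx":0,"wy":0,"wz":-65}]'
python3 -m handwheel '[{"x":0,"y":0,"z":0,"wx":0,"wy":0,"wz":-5},{"x":0,"y":0,"z":0,"wx":0,"wy":0,"wz":-8},{"x":0,"y":0,"z":0,"wx":0,"wy":0,"wz":-8}]'
python3 fs.py
python3 -m handwheel '[{"x":0,"y":0,"z":0,"wx":0,"wy":0,"wz":0},{"x":0,"y":0,"z":0,"wx":0,"wy":0,"wz":0},{"x":0,"y":0,"z":0,"wx":0,"wy":0,"wz":0},{"x":0,"y":0,"z":0,"wx":0,"wy":0,"wz":0},{"x":0,"y":0,"z":0,"wx":0,"wy":0,"wz":0},{"x":0,"y":0,"z":0,"wx":0,"wy":0,"wz":0}]' 0.055 35
python3 fs.py
python3 -m handwheel '[{"x":0,"y":0,"z":0,"wx":0,"wy":0,"wz":5},{"x":0,"y":0,"z":0,"wx":0,"wy":0,"wz":10},{"x":0,"y":0,"z":0,"wx":0,"wy":0,"wz":15},{"x":0,"y":0,"z":0,"wx":0,"wy":0,"wz":15}]'
python3 fs.py
```

```text
time: 31.4
position: [0.6162, -0.1267, 0.0603]
tool_rot: [3.001, -0.923, 0.012]
ft_force: [0.1, -0.6, -0.1]
grip_width: 0.905
grip_force: 0.0
time: 32.23
position: [0.6161, -0.1269, 0.0604]
tool_rot: [3.021, 0.841, 0.009]
ft_force: [0.0, -1.0, -1.0]
grip_width: 0.973
grip_force: 0.0
time: 32.48
position: [0.6161, -0.1269, 0.0604]
tool_rot: [2.958, 1.043, 0.009]
ft_force: [0.1, 0.7, 0.6]
grip_width: 0.975
grip_force: 0.0
[ 0.6161 -0.1269  0.0604] F tool [ 0.5 -0.5 -0.6] M tool [-0.02 -0.13 -0.03] heading y -51.1 j7 -0.39 0.9747232691418677
time: 32.98
position: [0.6174, -0.1249, 0.0599]
tool_rot: [2.958, 1.043, 0.011]
ft_force: [4.5, 2.5, -4.6]
grip_width: 0.684
grip_force: 34.6
[ 0.6174 -0.1249  0.0599] F tool [5.1 0.9 4.6] M tool [0.07 0.82 0.18] heading y -51.1 j7 -0.39 0.6842468082061115
time: 33.32
position: [0.6176, -0.1254, 0.0599]
tool_rot: [3.07, 0.644, 0.012]
ft_force: [4.7, 2.4, -4.9]
grip_width: 0.679
grip_force: 35.0
[ 0.6176 -0.1254  0.0599] F tool [ 5.2 -0.3  4.9] M tool [ 0.32  0.99 -0.02] heading y -66.3 j7 -0.63 0.6793503212533923
```

```bash
python3 -m handwheel '[{"x":0,"y":0,"z":0,"wx":0,"wy":0,"wz":4},{"x":0,"y":0,"z":0,"wx":0,"wy":0,"wz":8},{"x":0,"y":0,"z":0,"wx":0,"wy":0,"wz":8}]' - 35 >/dev/null; python3 fs.py
python3 -m handwheel '[{"x":0,"y":0,"z":0,"wx":0,"wy":0,"wz":4},{"x":0,"y":0,"z":0,"wx":0,"wy":0,"wz":8},{"x":0,"y":0,"z":0,"wx":0,"wy":0,"wz":8}]' >/dev/null; python3 fs.py
python3 -m handwheel '[{"x":0,"y":0,"z":0,"wx":0,"wy":0,"wz":3},{"x":0,"y":0,"z":0,"wx":0,"wy":0,"wz":5},{"x":0,"y":0,"z":0,"wx":0,"wy":0,"wz":5}]' >/dev/null; python3 fs.py
```

```text
[ 0.6176 -0.1256  0.0599] F tool [4.9 0.  6.2] M tool [ 0.28  0.92 -0.62] heading y -74.2 j7 -0.75 0.6828291486858594
[ 0.616  -0.1261  0.0602] F tool [-0.6 -2.   1. ] M tool [ 0.49 -0.18 -0.95] heading y -82.1 j7 -0.87 0.6799935626805544
[ 0.6163 -0.126   0.0603] F tool [-0.8 -1.9  0.5] M tool [ 0.53 -0.24 -1.21] heading y -87.0 j7 -0.94 0.6843873397431562
```

```bash
python3 -m handwheel '[{"x":0,"y":0,"z":0,"wx":0,"wy":0,"wz":3},{"x":0,"y":0,"z":0,"wx":0,"wy":0,"wz":6},{"x":0,"y":0,"z":0,"wx":0,"wy":0,"wz":6},{"x":0,"y":0,"z":0,"wx":0,"wy":0,"wz":6},{"x":0,"y":0,"z":0,"wx":0,"wy":0,"wz":6}]' - 40 >/dev/null; python3 fs.py
```

```text
[ 0.6163 -0.126   0.0605] F tool [-0.4 -4.4 -2.2] M tool [ 0.79 -0.46 -1.29] heading y -93.0 j7 -1.03 0.6809091557143961
```

Torque saturates at about 1.3 N m, far above the ring's 0.25 N m friction. After about 110° of total turn, the ring is at its stop. Releasing and lifting back over the spanner's tail for a check.

```bash
python3 -m handwheel '[{"x":0,"y":0,"z":0,"wx":0,"wy":0,"wz":0},{"x":0,"y":0,"z":0,"wx":0,"wy":0,"wz":0},{"x":0,"y":0,"z":0,"wx":0,"wy":0,"wz":0},{"x":0,"y":0,"z":0,"wx":0,"wy":0,"wz":0},{"x":0,"y":0,"z":-0.02,"wx":0,"wy":0,"wz":0},{"x":0,"y":0,"z":-0.05,"wx":0,"wy":0,"wz":0},{"x":0,"y":0,"z":-0.09,"wx":0,"wy":0,"wz":0},{"x":0,"y":0,"z":-0.13,"wx":0,"wy":0,"wz":0},{"x":0,"y":0,"z":-0.16,"wx":0,"wy":0,"wz":0},{"x":0,"y":0,"z":-0.16,"wx":0,"wy":0,"wz":0}]' 0.087 40
python3 -m handwheel '[{"x":-0.03,"y":0,"z":0,"wx":0,"wy":0,"wz":-3},{"x":-0.06,"y":0,"z":0,"wx":0,"wy":0,"wz":-5},{"x":-0.09,"y":0,"z":0,"wx":0,"wy":0,"wz":-5},{"x":-0.115,"y":0,"z":0,"wx":0,"wy":0,"wz":-5},{"x":-0.13,"y":0,"z":0,"wx":0,"wy":0,"wz":-5},{"x":-0.13,"y":0,"z":0,"wx":0,"wy":0,"wz":-5},{"x":-0.13,"y":0,"z":0,"wx":0,"wy":0,"wz":-5}]' 0.05
python3 fs.py
python3 - <<'E'
from h import *
im=snap("wrist","w15");
cv2.imwrite("pics/w15c.png",cv2.resize(im[20:250,190:370],None,fx=2.6,fy=2.6,interpolation=cv2.INTER_CUBIC))
hsv=cv2.cvtColor(im,cv2.COLOR_BGR2HSV)
m=((hsv[...,0]>4)&(hsv[...,0]<16)&(hsv[...,1]>150)).astype(np.uint8);m[250:]=0
n,l,s,c=cv2.connectedComponentsWithStats(m)
for i in range(1,n):
    if s[i,4]>100:print(s[i],c[i].round(1),wr2w(c[i],.116)[0].round(4))
E
```

```text
time: 35.32
position: [0.6182, -0.129, 0.2275]
tool_rot: [3.135, -0.09, 0.028]
ft_force: [0.9, -0.7, -0.4]
grip_width: 0.995
grip_force: 0.0
time: 35.9
position: [0.4854, -0.1185, 0.2195]
tool_rot: [-3.141, -0.051, -0.014]
ft_force: [0.0, 0.8, 0.5]
grip_width: 0.602
grip_force: 0.0
[ 0.4854 -0.1185  0.2195] F tool [ 0.  -0.8 -0.5] M tool [-0.03 -0.19  0.02] heading y -88.1 j7 -1.41 0.6019478508200407
[272 167  33  54 349] [288.3 193.4] [ 0.5015 -0.124   0.116 ]
[419 171  37  25 309] [429.6 181.4] [ 0.5176 -0.2494  0.116 ]
[407 221  37  10 231] [421.9 225.6] [ 0.4768 -0.247   0.116 ]
```

View pics/w15c.png

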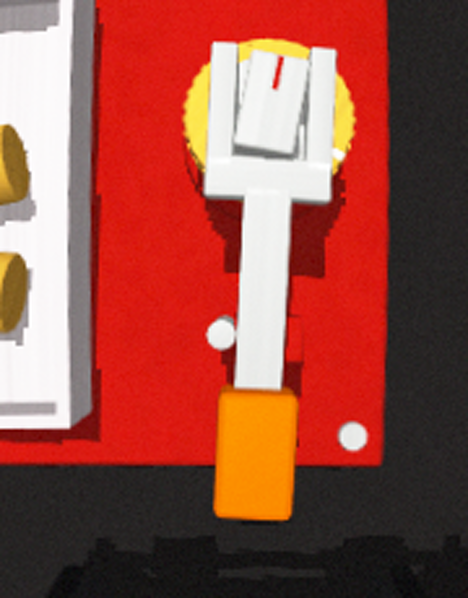

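```bash
python3 - <<'E'
from h import *
P12=(np.array([.5011,-.1313,.2005]),R.from_rotvec([3.137,.042,.006]));P15=tool()
im=cv2.imread("pics/w15.png")
def mark(f,pose,win):
    im=cv2.imread(f);hsv=cv2.cvtColor(im,cv2.COLOR_BGR2HSV)
    x0,y0,x1,y1=win;s=hsv[y0:y1,x0:x1]
    m=(s[...,1]<70)&(s[...,2]>200);ys,xs=np.nonzero(m);print("mark px",len(xs),xs.mean()+x0,ys.mean()+y0)
    return np.array([xs.mean()+x0,ys.mean()+y0])
a=mark("pics/w12.png",P12,(289,46,297,53));b=mark("pics/w15.png",P15,(317,74,325,84))
c12=P12[0]+P12[1].apply([.1136,-.0033,.0945])
h15=np.array([(270,50),(309,57),(236,148),(297,155)])/2.6+[190,20]  # head top corners
c15=wr2w(h15,.106,P15).mean(0);print(c12,c15,wr2w(h15,.106,P15).round(4))
for n,m,P,c in((12,a,P12,c12),(15,b,P15,c15)):
    w=wr2w(m,.082,P)[0];d=w-c;print(n,w,np.degrees(np.arctan2(d[1],d[0])),np.hypot(*d[:2]))
E
```

```text
mark px 24 291.5833333333333 49.75
mark px 26 318.5769230769231 78.73076923076923
[ 0.614937   -0.12536098  0.10641512] [ 0.61563416 -0.12766896  0.106     ] [[ 0.6336 -0.1245  0.106 ]
 [ 0.6319 -0.1373  0.106 ]
 [ 0.5993 -0.1146  0.106 ]
 [ 0.5978 -0.1343  0.106 ]]
12 [ 0.63952532 -0.13658253  0.082     ] -24.53087801672815 0.02702792033397593
15 [ 0.60365816 -0.14908588  0.082     ] -119.21322907505903 0.02453790920423758
```

The ring's mark turned from 0.46 to about 2.1 rad from fixture +x. Minus the barrel's ~0.2, that puts the ring at its 1.9 stop, and the barrel is still within limits. Re-gripping the spanner, aligned to its present heading.

```bash
python3 - <<'E'
from h import *
import go
q=lambda a,b:(190+a/2.6,20+b/2.6)
g=wr2w(q(255.7,454.5),.116)[0];a=wr2w(q(268,205),.1)[0];b=wr2w(q(258.5,385),.1)[0];print(g,a,b)
h=np.degrees(np.arctan2(*(a-b)[1::-1]));h2=np.degrees(np.arctan2(*(wr2w(q(268,180),.1)[0]-g)[1::-1]));print("heading",h,h2)
go.plan(g[0],g[1],.15,h-90);go.plan(g[0],g[1],.15,h2-90)
E
```

```text
[ 0.50026039 -0.12413964  0.116     ] [ 0.58135382 -0.12570932  0.1       ] [ 0.52100589 -0.12470604  0.1       ]
heading -0.9524561062830218 -0.8252893093802711
at [ 0.486  -0.1187  0.2196] xyz [0.0135 0.0058 0.0698] w [ 0.12 -0.49  2.78] j7 -1.41
at [ 0.486  -0.1187  0.2196] xyz [0.0135 0.0058 0.0698] w [ 0.12 -0.49  2.66] j7 -1.41
```

```bash
python3 -m handwheel '[{"x":0.0135,"y":0.0058,"z":0.0,"wx":0,"wy":-0.4,"wz":2},{"x":0.0135,"y":0.0058,"z":0.02,"wx":0,"wy":-0.4,"wz":2},{"x":0.0135,"y":0.0058,"z":0.05,"wx":0,"wy":-0.4,"wz":2},{"x":0.0135,"y":0.0058,"z":0.08,"wx":0,"wy":-0.4,"wz":2},{"x":0.0135,"y":0.0058,"z":0.105,"wx":0,"wy":-0.4,"wz":2},{"x":0.0135,"y":0.0058,"z":0.118,"wx":0,"wy":-0.4,"wz":2},{"x":0.0135,"y":0.0058,"z":0.118,"wx":0,"wy":-0.4,"wz":2},{"x":0.0135,"y":0.0058,"z":0.118,"wx":0,"wy":-0.4,"wz":2}]' 0.05
python3 fs.py
python3 -m handwheel '[{"x":0,"y":0,"z":0,"wx":0,"wy":0,"wz":0},{"x":0,"y":0,"z":0,"wx":0,"wy":0,"wz":0},{"x":0,"y":0,"z":0,"wx":0,"wy":0,"wz":0},{"x":0,"y":0,"z":0,"wx":0,"wy":0,"wz":0},{"x":0,"y":0,"z":0,"wx":0,"wy":0,"wz":0},{"x":0,"y":0,"z":0,"wx":0,"wy":0,"wz":0},{"x":0,"y":0,"z":0,"wx":0,"wy":0,"wz":0}]' 0.015 50
python3 fs.py
```

```text
time: 36.62
position: [0.5, -0.1262, 0.1008]
tool_rot: [3.133, -0.007, -0.004]
ft_force: [0.5, -0.7, 1.3]
grip_width: 0.575
grip_force: 0.0
[ 0.5    -0.1262  0.1008] F tool [ 0.5  0.8 -1.3] M tool [-0.05 -0.12  0.01] heading y -90.3 j7 -1.15 0.5749715171139649
time: 37.2
position: [0.5004, -0.1246, 0.1023]
tool_rot: [3.139, -0.005, 0.002]
ft_force: [-1.0, 1.0, 4.5]
grip_width: 0.297
grip_force: 50.0
[ 0.5004 -0.1246  0.1023] F tool [-1.  -1.  -4.5] M tool [ 0.14 -0.27  0.07] heading y -90.2 j7 -1.15 0.29686699395702804
```

```bash
python3 -m handwheel '[{"x":0,"y":0,"z":-0.004,"wx":0,"wy":0,"wz":0},{"x":0,"y":0,"z":-0.01,"wx":0,"wy":0,"wz":0},{"x":0,"y":0,"z":-0.02,"wx":0,"wy":0,"wz":0},{"x":0,"y":0,"z":-0.03,"wx":0,"wy":0,"wz":0},{"x":0,"y":0,"z":-0.045,"wx":0,"wy":0,"wz":0},{"x":0,"y":0,"z":-0.065,"wx":0,"wy":0,"wz":0},{"x":0,"y":0,"z":-0.085,"wx":0,"wy":0,"wz":0},{"x":0,"y":0,"z":-0.1,"wx":0,"wy":0,"wz":0},{"x":0,"y":0,"z":-0.1,"wx":0,"wy":0,"wz":0}]' - 60
python3 fs.py
python3 - <<'E'
from h import *
im=snap("wrist","w16");m=im[25:80,255:320]
hsv=cv2.cvtColor(im,cv2.COLOR_BGR2HSV)
r=((hsv[...,0]<8)|(hsv[...,0]>172))&(hsv[...,1]>120)
for y in range(30,100,4):print(y,"".join("#" if r[y,x] else("y" if 15<hsv[y,x,0]<35 and hsv[y,x,1]>100 else ".") for x in range(240,325)))
print(wr2t((286,69.6),-.0065))
E
```

```text
time: 37.95
position: [0.5021, -0.1251, 0.2053]
tool_rot: [3.139, -0.005, 0.01]
ft_force: [1.0, -0.3, -2.0]
grip_width: 0.294
grip_force: 60.0
[ 0.5021 -0.1251  0.2053] F tool [0.9 0.3 2. ] M tool [-0.07 -0.23 -0.03] heading y -90.2 j7 -1.33 0.29401629841743127
30 #...................############################################...................##
34 #...................#############################################..................##
38 #...................#############################################..................##
42 #...................#############################################..................##
46 #...................#############################################..................##
50 #...................#####.yyyyyyyyyyyyyyyyyyyyyyyyyyyyyyy########..................##
54 #...................yyyyyyyyyyyy...............yyyyyyyyyyyyyyyy##..................##
58 #..................yyyyyy.................##............yyyyyyyyy...................#
62 #..................yyy....................##.................yyyy...................#
66 #........................................##....................yy...................#
70 #..................................................................................##
74 #..................................................................................##
78 ....................................................................................#
82 ....................................................................................#
86 ....................................................................................#
90 ....................................................................................#
94 ...................................................................................##
98 ###..............................................................................####
[[ 0.0949273   0.00173022 -0.0065    ]]
```

```bash
python3 -m handwheel '[{"x":0.008,"y":0.012,"z":0,"wx":0,"wy":0,"wz":4},{"x":0.018,"y":0.03,"z":0,"wx":0,"wy":0,"wz":10},{"x":0.029,"y":0.049,"z":0,"wx":0,"wy":0,"wz":16},{"x":0.04,"y":0.068,"z":0,"wx":0,"wy":0,"wz":22},{"x":0.051,"y":0.087,"z":0,"wx":0,"wy":0,"wz":28},{"x":0.062,"y":0.106,"z":0,"wx":0,"wy":0,"wz":34},{"x":0.073,"y":0.125,"z":0,"wx":0,"wy":0,"wz":40},{"x":0.085,"y":0.144,"z":0,"wx":0,"wy":0,"wz":46},{"x":0.096,"y":0.164,"z":0,"wx":0,"wy":0,"wz":52},{"x":0.107,"y":0.182,"z":0,"wx":0,"wy":0,"wz":57}]'
python3 -m handwheel '[{"x":0,"y":0,"z":0,"wx":0,"wy":0,"wz":6},{"x":0,"y":0,"z":0,"wx":0,"wy":0,"wz":12},{"x":0,"y":0,"z":0,"wx":0,"wy":0,"wz":18},{"x":0,"y":0,"z":0,"wx":0,"wy":0,"wz":24},{"x":0,"y":0,"z":0,"wx":0,"wy":0,"wz":30},{"x":0,"y":0,"z":0,"wx":0,"wy":0,"wz":34},{"x":0,"y":0,"z":0,"wx":0,"wy":0,"wz":35.5},{"x":0,"y":0,"z":0,"wx":0,"wy":0,"wz":35.5},{"x":0,"y":0,"z":0,"wx":0,"wy":0,"wz":35.5}]'
python3 fs.py; python3 go.py .609 -.3075 .06 177.3
```

```text
time: 38.83
position: [0.6062, -0.3076, 0.2002]
tool_rot: [2.751, -1.509, -0.002]
ft_force: [-0.9, 0.9, -1.6]
grip_width: 0.29
grip_force: 60.0
time: 39.58
position: [0.606, -0.3064, 0.201]
tool_rot: [2.168, -2.269, 0.002]
ft_force: [0.5, -0.6, -2.4]
grip_width: 0.291
grip_force: 60.0
[ 0.606  -0.3064  0.201 ] F tool [ 0.6 -0.6  2.4] M tool [-0.13 -0.25 -0.  ] heading y 177.4 j7 -2.34 0.29090962886902066
at [ 0.606  -0.3064  0.201 ] xyz [ 0.0005 -0.0032  0.141 ] w [ 0.09 -0.19  0.07] j7 -2.34
```

```bash
python3 -m handwheel '[{"x":0,"y":-0.003,"z":0.02,"wx":0,"wy":0,"wz":0},{"x":0,"y":-0.003,"z":0.05,"wx":0,"wy":0,"wz":0},{"x":0,"y":-0.003,"z":0.085,"wx":0,"wy":0,"wz":0},{"x":0,"y":-0.003,"z":0.12,"wx":0,"wy":0,"wz":0},{"x":0,"y":-0.003,"z":0.145,"wx":0,"wy":0,"wz":0},{"x":0,"y":-0.003,"z":0.16,"wx":0,"wy":0,"wz":0},{"x":0,"y":-0.003,"z":0.168,"wx":0,"wy":0,"wz":0},{"x":0,"y":-0.003,"z":0.172,"wx":0,"wy":0,"wz":0},{"x":0,"y":-0.003,"z":0.172,"wx":0,"wy":0,"wz":0}]'
python3 fs.py
python3 -m handwheel '[{"x":0,"y":0,"z":0.003,"wx":0,"wy":0,"wz":0},{"x":0,"y":0,"z":0.006,"wx":0,"wy":0,"wz":0},{"x":0,"y":0,"z":0.009,"wx":0,"wy":0,"wz":0},{"x":0,"y":0,"z":0.011,"wx":0,"wy":0,"wz":0}]' >/dev/null
python3 fs.py
```

```text
time: 40.33
position: [0.6095, -0.3079, 0.0306]
tool_rot: [2.167, -2.27, 0.005]
ft_force: [-1.0, 0.6, -2.3]
grip_width: 0.291
grip_force: 60.0
[ 0.6095 -0.3079  0.0306] F tool [-0.5  1.   2.3] M tool [-0.14 -0.16  0.06] heading y 177.3 j7 -2.27 0.29116635712319333
[ 0.6096 -0.3076  0.0197] F tool [ 0.5 -0.1  1.7] M tool [-0.11 -0.2   0.  ] heading y 177.3 j7 -2.26 0.29257151650763386
```

```bash
python3 -m handwheel '[{"x":0,"y":0,"z":0.001,"wx":0,"wy":0,"wz":0},{"x":0,"y":0,"z":0.002,"wx":0,"wy":0,"wz":0},{"x":0,"y":0,"z":0.003,"wx":0,"wy":0,"wz":0}]' >/dev/null
python3 fs.py
python3 -m handwheel '[{"x":0,"y":0,"z":0.001,"wx":0,"wy":0,"wz":0},{"x":0,"y":0,"z":0.002,"wx":0,"wy":0,"wz":0}]' >/dev/null
python3 fs.py
```

```text
[ 0.6094 -0.3075  0.0173] F tool [ -2.2   3.5 -10. ] M tool [-0.93 -0.79  0.  ] heading y 177.3 j7 -2.26 0.29206048108171223
[ 0.6094 -0.3076  0.0173] F tool [ -6.1   6.2 -20.1] M tool [-1.81 -1.39  0.02] heading y 177.3 j7 -2.26 0.2928311676750032
```

On the mat. Releasing, lifting off and checking everything.

```bash
python3 -m handwheel '[{"x":0,"y":0,"z":-0.002,"wx":0,"wy":0,"wz":0},{"x":0,"y":0,"z":-0.002,"wx":0,"wy":0,"wz":0},{"x":0,"y":0,"z":-0.002,"wx":0,"wy":0,"wz":0},{"x":0,"y":0,"z":-0.002,"wx":0,"wy":0,"wz":0},{"x":0,"y":0,"z":-0.002,"wx":0,"wy":0,"wz":0}]' 0.05
python3 -m handwheel '[{"x":0,"y":0,"z":-0.01,"wx":0,"wy":0,"wz":0},{"x":0,"y":0,"z":-0.03,"wx":0,"wy":0,"wz":0},{"x":0,"y":0,"z":-0.06,"wx":0,"wy":0,"wz":0},{"x":0,"y":0,"z":-0.1,"wx":0,"wy":0,"wz":0},{"x":0,"y":0,"z":-0.14,"wx":0,"wy":0,"wz":0},{"x":0,"y":0,"z":-0.18,"wx":0,"wy":0,"wz":0},{"x":-0.03,"y":0.02,"z":-0.2,"wx":0,"wy":0,"wz":0},{"x":-0.06,"y":0.04,"z":-0.2,"wx":0,"wy":0,"wz":0},{"x":-0.06,"y":0.04,"z":-0.2,"wx":0,"wy":0,"wz":0},{"x":-0.06,"y":0.04,"z":-0.2,"wx":0,"wy":0,"wz":0}]'
python3 sp.py; python3 wt.py w17 | grep top
python3 - <<'E'
from h import *
im=cv2.imread("pics/w17.png");t=cv2.imread("pics/w17t.png")
A=cv2.imread("pics/top0.png")
d=cv2.absdiff(A,t).max(2);d=(d>60).astype(np.uint8);d[290:]=0
n,l,s,c=cv2.connectedComponentsWithStats(d)
print([(list(map(int,s[i])),c[i].round().tolist()) for i in range(1,n) if s[i,4]>12])
hsv=cv2.cvtColor(im,cv2.COLOR_BGR2HSV)
m=((hsv[...,0]>4)&(hsv[...,0]<25)&(hsv[...,1]>150)&(hsv[...,2]>90)).astype(np.uint8);m[238:]=0
n,l,s,c=cv2.connectedComponentsWithStats(m)
for i in range(1,n):
    if s[i,4]>100:print("wrist",s[i],c[i].round(1),wr2w(c[i],.031)[0].round(4))
E
```

```text
time: 41.5
position: [0.6092, -0.3076, 0.016]
tool_rot: [2.167, -2.271, 0.004]
ft_force: [-0.4, -0.2, 0.3]
grip_width: 0.544
grip_force: 0.0
time: 42.33
position: [0.5725, -0.2422, 0.2168]
tool_rot: [-2.173, 2.268, -0.003]
ft_force: [0.2, -1.3, -1.0]
grip_width: 0.576
grip_force: 0.0
grip [336.6 224.6] [ 0.504  -0.3089  0.028 ]
grip [333.8 242.6] [ 0.4396 -0.2989  0.028 ]
steel [342 193  32  13 181] ((606.8831787109375, -388.001708984375), (114.69578552246094, 43.19388198852539), 85.301025390625) [0.0498 0.6259]
steel [344 218  32  15 181] ((507.57415771484375, -392.9588928222656), (51.020511627197266, 110.85939025878906), 1.771519422531128) [0.0518 0.5276]
steel [341 241  32  12 182] ((433.46673583984375, -382.03729248046875), (111.93997955322266, 35.628868103027344), 85.9585189819336) [0.0838 0.4664]
top 10018 [508.3 206.1] [ 0.5906 -0.9299  0.03  ]
top 121 [236.9 181.8] [0.6497 0.0517 0.03  ]
top 33 [281.5 184.8] [ 0.6437 -0.1097  0.03  ]
top 108 [249.6 194.5] [0.6037 0.0039 0.03  ]
top 237 [240.5 205.6] [0.5619 0.0346 0.03  ]
top 80 [337.  224.7] [ 0.5036 -0.3102  0.03  ]
top 72 [334.1 242.9] [ 0.4382 -0.2998  0.03  ]
top 1496 [547.  387.9] [-0.0228 -1.0044  0.03  ]
[([218, 121, 158, 154, 8078], [299.0, 202.0]), ([228, 175, 18, 16, 149], [237.0, 182.0]), ([204, 184, 15, 20, 174], [211.0, 193.0]), ([241, 190, 18, 11, 139], [250.0, 195.0]), ([132, 195, 14, 12, 117], [139.0, 201.0]), ([136, 234, 14, 11, 116], [142.0, 239.0]), ([193, 260, 36, 15, 288], [211.0, 269.0]), ([231, 275, 23, 15, 168], [243.0, 283.0])]
wrist [326 111  28  39 640] [339.  134.5] [ 0.5077 -0.3074  0.031 ]
wrist [233 119  25  38 251] [249.  137.7] [ 0.6037 -0.3079  0.031 ]
wrist [380 120  29  38 979] [394.3 138.7] [ 0.4448 -0.3025  0.031 ]
```

```bash
python3 - <<'E'
from bench import ctrl
print(ctrl.close_job())
E
```

```text
the job is handed in; nothing more can be done
None
```

I carried out every step and handed the job in, but no verdict came back. My last camera check put all four weights in the pan and the 24 mm spanner on the mat. I measured the ring at its stop and the barrel about 0.2 rad off its mark before lifting the spanner off.

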